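# Reverse the finishing row for a left-handed leatherworker

## Task

A left-handed colleague is taking over the leather-finishing bench. Move the four pieces that stand in the dark wooden rack to the empty pale plywood rack in reverse order, counted from the brass knob on each rack: the piece nearest the knob on the old rack goes into the bay farthest from the knob on the new rack, the next into the next, and so on. Set each one down gently, upright in a bay of its own, tip none over, and let go of everything.

Things in the scene. Friction and masses are not known exactly. Their poses are not given: they have to be found in the camera images.
- tin: Squat round aluminium wax tin with a closed lid, 45 mm across, 40 mm tall, about 0.08 kg. Stands upright at the start, square to the old rack. Origin: centre of its underside; z up along its axis.
- anvil: Steel rivet-setting anvil: a square block 36 x 36 mm, 40 mm tall (its sides along its own x and y), with a round boss 20 mm across and 10 mm high on top (50 mm in all), about 0.35 kg. Stands upright at the start, square to the old rack. Origin: centre of its underside; z up along its axis.
- bottle: Small closed amber dye bottle with a paper band: round body 36 mm across up to 44 mm, shoulder, black cap 22 mm across, 66 mm tall in all, about 0.1 kg. Stands upright at the start, square to the old rack. Origin: centre of its underside; z up along its axis.
- burnisher: Turned wooden edge burnisher: foot 42 mm across and 6 mm high, then a straight round stem 32 mm across up to 56 mm, domed top, 68 mm tall in all, about 0.07 kg. Stands upright at the start, square to the old rack. Origin: centre of its underside; z up along its axis.
- pad_tin: Fixed cork pad, 3 mm thick, in the bay of the old rack where the tin stands at the start (the pad carries it, its top 8 mm above the bench); it stays there and so shows where the tin stood. Round, 54 mm across. Origin: centre of its underside.
- pad_anvil: Fixed cork pad, 3 mm thick, in the bay of the old rack where the anvil stands at the start (the pad carries it, its top 8 mm above the bench); it stays there and so shows where the anvil stood. Square, 52 mm. Origin: centre of its underside.
- pad_bottle: Fixed cork pad, 3 mm thick, in the bay of the old rack where the bottle stands at the start (the pad carries it, its top 8 mm above the bench); it stays there and so shows where the bottle stood. Square of 40 mm set as a diamond, 57 mm across its corners. Origin: centre of its underside.
- pad_burnisher: Fixed cork pad, 3 mm thick, in the bay of the old rack where the burnisher stands at the start (the pad carries it, its top 8 mm above the bench); it stays there and so shows where the burnisher stood. Cross-shaped, 58 mm across, arms 34 mm wide. Origin: centre of its underside.
- old_rack: The old, dark wooden rack, fixed: tray 71 mm wide (x), 269 long (y), four 61 x 61 mm bays with centres at x = 0, y = -99, -33, 33, 99 mm. Bay floors 5 mm, walls (5 mm thick) 12 mm above the origin. Brass knob 20 mm wide, 30 high at y = +150 mm. Origin: mid row, on the bench; z up. Holds the four pieces on their pads.
- new_rack: The new, pale plywood rack, fixed: tray 71 mm wide (x), 269 long (y), four 61 x 61 mm bays with centres at x = 0, y = -99, -33, 33, 99 mm. Bay floors 5 mm, walls (5 mm thick) 12 mm above the origin. Brass knob 20 mm wide, 30 high at y = +150 mm. Origin: mid row, on the bench; z up. Empty at first. Either rack may be nearer the robot; knobs to its left.

How it is judged (in metres and radians):
At the end, for the whole second after the job is handed in: Each piece stands in the new rack in the bay that mirrors its pad's bay in the old rack (counted from the knob), within 15 mm of the bay's centre each way, its foot within 4 mm of the bay's floor, upright within 0.12 rad, released and at rest (((y of tin in the frame of new_rack between -0.114 and -0.084 m and y of pad_tin in the frame of old_rack between 0.084 and 0.114 m) or (y of tin in the frame of new_rack between -0.048 and -0.018 m and y of pad_tin in the frame of old_rack between 0.018 and 0.048 m) or (y of tin in the frame of new_rack between 0.018 and 0.048 m and y of pad_tin in the frame of old_rack between -0.048 and -0.018 m) or (y of tin in the frame of new_rack between 0.084 and 0.114 m and y of pad_tin in the frame of old_rack between -0.114 and -0.084 m)) and x of tin in the frame of new_rack between -0.015 and 0.015 m and z of tin in the frame of new_rack between 0.001 and 0.009 m and angle between each of tin, anvil, bottle, burnisher's own z axis and vertical below 0.12 rad and linear speed of each of tin, anvil, bottle, burnisher below 0.02 m/s and angular speed of each of tin, anvil, bottle, burnisher below 0.2 rad/s and contact force between each of tin, anvil, bottle, burnisher and the fingers below 0.05 N and ((y of anvil in the frame of new_rack between -0.114 and -0.084 m and y of pad_anvil in the frame of old_rack between 0.084 and 0.114 m) or (y of anvil in the frame of new_rack between -0.048 and -0.018 m and y of pad_anvil in the frame of old_rack between 0.018 and 0.048 m) or (y of anvil in the frame of new_rack between 0.018 and 0.048 m and y of pad_anvil in the frame of old_rack between -0.048 and -0.018 m) or (y of anvil in the frame of new_rack between 0.084 and 0.114 m and y of pad_anvil in the frame of old_rack between -0.114 and -0.084 m)) and x of anvil in the frame of new_rack between -0.015 and 0.015 m and z of anvil in the frame of new_rack between 0.001 and 0.009 m and ((y of bottle in the frame of new_rack between -0.114 and -0.084 m and y of pad_bottle in the frame of old_rack between 0.084 and 0.114 m) or (y of bottle in the frame of new_rack between -0.048 and -0.018 m and y of pad_bottle in the frame of old_rack between 0.018 and 0.048 m) or (y of bottle in the frame of new_rack between 0.018 and 0.048 m and y of pad_bottle in the frame of old_rack between -0.048 and -0.018 m) or (y of bottle in the frame of new_rack between 0.084 and 0.114 m and y of pad_bottle in the frame of old_rack between -0.114 and -0.084 m)) and x of bottle in the frame of new_rack between -0.015 and 0.015 m and z of bottle in the frame of new_rack between 0.001 and 0.009 m and ((y of burnisher in the frame of new_rack between -0.114 and -0.084 m and y of pad_burnisher in the frame of old_rack between 0.084 and 0.114 m) or (y of burnisher in the frame of new_rack between -0.048 and -0.018 m and y of pad_burnisher in the frame of old_rack between 0.018 and 0.048 m) or (y of burnisher in the frame of new_rack between 0.018 and 0.048 m and y of pad_burnisher in the frame of old_rack between -0.048 and -0.018 m) or (y of burnisher in the frame of new_rack between 0.084 and 0.114 m and y of pad_burnisher in the frame of old_rack between -0.114 and -0.084 m)) and x of burnisher in the frame of new_rack between -0.015 and 0.015 m and z of burnisher in the frame of new_rack between 0.001 and 0.009 m); the robot touches nothing.
It fails at once if a piece is tipped over (angle between any of tin, anvil, bottle, burnisher's own z axis and vertical above 0.7 rad).
It fails at once if a piece is dropped or slammed into the new rack: within 15 mm of its bay floor it moves at over 0.5 m/s (a fall of about 13 mm) ((linear speed of tin above 0.5 m/s and z of tin in the frame of new_rack below 0.02 m and x of tin in the frame of new_rack between -0.035 and 0.035 m and y of tin in the frame of new_rack between -0.135 and 0.135 m) or (linear speed of anvil above 0.5 m/s and z of anvil in the frame of new_rack below 0.02 m and x of anvil in the frame of new_rack between -0.035 and 0.035 m and y of anvil in the frame of new_rack between -0.135 and 0.135 m) or (linear speed of bottle above 0.5 m/s and z of bottle in the frame of new_rack below 0.02 m and x of bottle in the frame of new_rack between -0.035 and 0.035 m and y of bottle in the frame of new_rack between -0.135 and 0.135 m) or (linear speed of burnisher above 0.5 m/s and z of burnisher in the frame of new_rack below 0.02 m and x of burnisher in the frame of new_rack between -0.035 and 0.035 m and y of burnisher in the frame of new_rack between -0.135 and 0.135 m)).
It also fails if it takes over 99 s, if anything falls off the work surface, if the arm or the gripper's body presses on something with over 40 N, if the wrist force passes 120 N, or if a joint passes its speed limit or range.

## Robot

A 7-joint arm with a two-finger parallel gripper is mounted at the origin on the work surface. World frame = base frame: x ahead of the robot, y to its left, z up, the work surface at z = 0. Lengths are in m, angles in degrees, forces in N, time in s.
With the tool pointing down it reaches from about 0.4 to 0.925 m from the base axis. Payload 4.1 kg.
Tool frame: the origin (TCP) lies at the very end of the fingers, on their centre line; the grasp point (between the pads) lies bot.grip_point_offset behind it (bot.grip_point_offset is the distance from the TCP to the grasp point, in m); y points along the fingers, x is the direction in which the jaws open and shut, and the axes are right-handed (so a half turn about y gives the same grasp; the last joint's range is limited). The gripper opens to 85 mm and grips with 20 to 120 N. Pads are 22 mm wide; open, the fingers measure 114 mm over their backs; the gripper's body (76 mm by 85 mm) begins 54 mm behind the grasp point. The pads swing forward as they close: fully open they stand 13 mm farther back than shut.
Start: joints at [69.614, 22.827, 2.584, 88.041, -1.071, 69.15, -2.905], TCP at [0.165, -0.629, 0.231] pointing down, gripper open.
Joint ranges: [-161.44, 161.44], [-28.35, 127.94], [-78.24, 83.42], [0, 140.83], [-78.03, 258.03], [13.02, 114.36], [-168.23, 168.23]. Speed limits (degrees/s): [147.25, 147.25, 180, 180, 180, 180, 180].

## Interface

Orientations are given as [roll, pitch, yaw] about the fixed x, y, z axes, in that order (R = Rz(yaw) Ry(pitch) Rx(roll)).
In Python, from bench import sensors, cams, bot gives the robot as it stands. The module is installed in compiled form; this text tells all that it offers.
- The arm moves only by the tool step_arm, never from a script. Its argument "rows" is a list of rows, each a list of 7 numbers: the opening, from 0 (shut) to 1 (fully open), then the shift along the tool's x, y, z in units of 40 mm (1.0 is 40 mm), then the turn, a rotation vector about the tool's x, y, z in units of 6 degrees (1.0 is 6 degrees). In form: [[grip, tx, ty, tz, wx, wy, wz], ...]. A call has exactly 10 rows; each row shifts and turns the pose as measured when the row begins, along the tool's axes as they then stand; what a row does not reach is not made up. A row lasts 1/12 s, in which the tool goes at most 41.7 mm and 7.16 degrees, less where a joint would pass 70% of its speed; a pose out of reach is approached as far as the arm can. A call is refused whole if a number of a shift passes 1 or a number of a turn 1, either way. A call with a gripper value outside its range is refused whole. The fingers move at their own pace and stop on an object; "squeeze" is the grip in N (left out, the last holds). Time passes only in rows, so rows that do not move let the fingers close, or fill a call up. It gives the time, the measured TCP pose, the force and the opening at its end, in the units of the state.
- sensors.get_obs(): the state, without advancing time (a new reading comes with each control period).
- cams.read_camera(name): name is "scene" or "top"; returns a dict with "color" (480x640x3 uint8, blue, green, red), "depth" (480x640 float32, m along the optical axis (not along the pixel's ray), 0 where there is no reading), "intrinsics" (3x3 intrinsics, pixels), "world_from_camera" (4x4, takes a point from camera to world coordinates). Camera axes: x right, y up, looking along -z (the intrinsics and any distortion apply to the point x, -y, -z); pixel columns grow to the right and rows downward; lengths in m; the calibration is good to about 2 mm. A picture is of the moment at which its call begins.
- bot.job_done(): hands the job in, once; it reports no verdict.
The state is a dict: "time_s": time; "joint_positions": joint angles; "dq": joint speeds; "effort": joint torques, N m; "eef_pos": TCP position; "eef_rot": TCP orientation; "ft_force": force on the tool from outside, world axes, zero at the start; "moment": the same for the moment, N m; "opening": finger opening in m.
Only numpy, scipy, OpenCV 4.12 (cv2) and the standard library are available. Lean on these libraries where they do the work, as an engineer would, in place of code of your own. Each camera call takes 0.05 s, during which the arm holds its last target.

## Working session

There is one attempt and no reset: what is moved stays moved. The work goes in short steps, Python scripts to look and compute and a tool call to move; the robot and the scene stay as the last step left them, time stands still between calls to the robot, and variables do not carry over. Pictures are saved under pics/ and viewed, and the job is handed in when it is done.

Besides the shell and the picture viewer there is one more tool, called after ">>>" by a JSON object that holds its "op" and its "data". step_arm: Moves the arm, as the interface text tells. Its arguments: {"type":"object","properties":{"rows":{"type":"array","items":{"type":"array","items":{"type":"number"}}},"squeeze":{"type":"number"}},"required":["rows"]}

```bash
mkdir -p pics
python3 - <<'E'
from bench import sensors, cams, bot
import cv2,numpy as np
np.set_printoptions(precision=4,suppress=True)
print(sensors.get_obs()); print(bot.grip_point_offset)
for n in("scene","top"):
    c=cams.read_camera(n); cv2.imwrite(f"pics/{n}0.png",c["color"]); print(n,c["intrinsics"],c["world_from_camera"],[k for k in c])
    np.savez(f"{n}0.npz",**c)
E
```

```text
{'time_s': 0.0, 'joint_positions': array([69.6162, 22.8716,  2.5791, 88.1153, -1.0697, 69.147 , -2.9071]), 'dq': array([-0.0272,  0.1174,  0.0392, -0.0613,  0.0988, -0.075 ,  0.0054]), 'effort': array([ -0.0001, -47.5119,   1.365 , -25.422 ,   0.0118,   0.0093,
         0.    ]), 'eef_pos': array([ 0.1649, -0.6281,  0.2303]), 'eef_rot': array([-90.0088,   0.1095, -75.2827]), 'ft_force': array([-0.512 , -0.6069, -0.6971]), 'moment': array([ 0.0151, -0.0501,  0.049 ]), 'opening': 0.0854545684712936}
0.0187
scene [[436.3593   0.     318.3756]
 [  0.     436.3593 242.8791]
 [  0.       0.       1.    ]] [[-0.7839 -0.5225  0.3354  0.7865]
 [ 0.6207 -0.6478  0.4416  0.2655]
 [-0.0135  0.5544  0.8321  0.5635]
 [ 0.      0.      0.      1.    ]] ['color', 'depth', 'intrinsics', 'world_from_camera']
top [[534.0434   0.     319.7286]
 [  0.     534.0434 244.5302]
 [  0.       0.       1.    ]] [[ 0.0026  0.9835 -0.181   0.4279]
 [-0.9999  0.0051  0.0133 -0.0172]
 [ 0.014   0.1809  0.9834  0.783 ]
 [ 0.      0.      0.      1.    ]] ['color', 'depth', 'intrinsics', 'world_from_camera']
```

View pics/scene0.png

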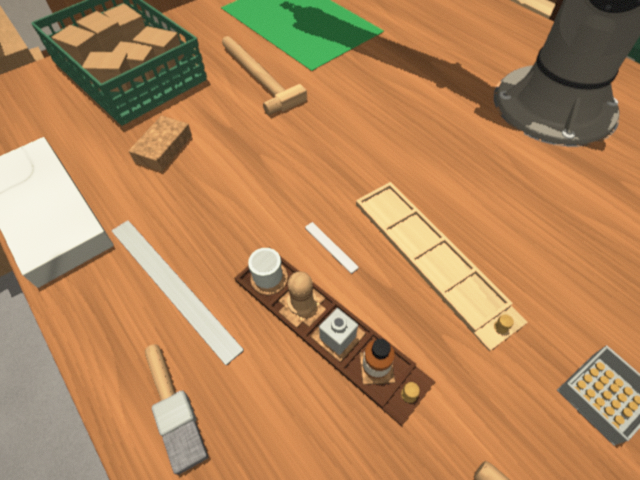

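View pics/top0.png

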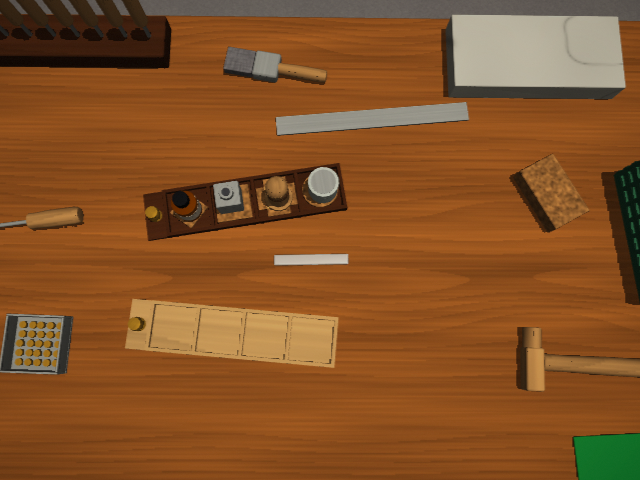

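The scene view shows the dark rack (knob at about 410,392) and the pale rack (knob at 505,323). Counted from the dark rack's knob, the pieces are bottle (379,360), anvil (339,330), burnisher (301,293) and tin (266,268). The top view agrees, with knobs at (152,214) and (136,324). So from the knob, the new order must be tin, burnisher, anvil, bottle.

```bash
cat > h.py <<'E'
import numpy as np,cv2
np.set_printoptions(precision=4,suppress=True)
def load(n):
    d=np.load(n); return {k:d[k] for k in d.files}
def ray(c,uv):
    uv=np.atleast_2d(uv).astype(float);K=c["intrinsics"];T=c["world_from_camera"]
    d=np.c_[(uv[:,0]-K[0,2])/K[0,0],-(uv[:,1]-K[1,2])/K[1,1],-np.ones(len(uv))]
    return T[:3,3],d@T[:3,:3].T
def onplane(c,uv,z):
    o,d=ray(c,uv); return o+d*((z-o[2])/d[:,2])[:,None]
def bydepth(c,uv):
    uv=np.atleast_2d(uv);o,d=ray(c,uv); r=np.round(uv).astype(int)
    return o+d*c["depth"][r[:,1],r[:,0]][:,None]
def tri(c1,u1,c2,u2):
    o1,d1=ray(c1,u1);o2,d2=ray(c2,u2);out=[]
    for a,b in zip(d1,d2):
        A=np.c_[a,-b];s,*_=np.linalg.lstsq(A,o2-o1,rcond=None)
        p,q=o1+a*s[0],o2+b*s[1];out.append(np.r_[(p+q)/2,np.linalg.norm(p-q)])
    return np.array(out)
E
python3 - <<'E'
from h import *
for n in("scene","top"):
    c=load(n+"0.npz");h=cv2.cvtColor(c["color"],cv2.COLOR_BGR2HSV)
    pts=dict(scene=[(410,392),(505,323),(379,350),(339,330),(301,293),(266,268),(400,205),(245,280),(300,400)],top=[(152,214),(136,324),(181,199),(226,190),(276,186),(323,180),(312,337),(250,213),(450,250)])[n]
    for p in pts: print(n,p,h[p[1],p[0]],bydepth(c,p)[0])
    for nm,lo,hi in(("pale",(12,60,150),(30,150,255)),("dark",(0,60,10),(15,255,75)),("brass",(18,150,90),(30,255,255))):
        m=cv2.inRange(h,lo,hi);m=cv2.morphologyEx(m,cv2.MORPH_CLOSE,np.ones((7,7)))
        cs=sorted(cv2.findContours(m,0,2)[0],key=cv2.contourArea)[-4:]
        for k in cs: print(n,nm,cv2.contourArea(k),cv2.boundingRect(k))
E
```

```text
scene (410, 392) [ 19 147 227] [0.6187 0.2185 0.0288]
scene (505, 323) [ 19 145 225] [0.4594 0.2329 0.0286]
scene (379, 350) [20 15 52] [0.6275 0.1667 0.0755]
scene (339, 330) [ 30  24 129] [0.6421 0.1131 0.0553]
scene (301, 293) [ 16 118 134] [0.6503 0.0468 0.064 ]
scene (266, 268) [ 24  22 219] [ 0.6607 -0.0198  0.0498]
scene (400, 205) [ 21  95 245] [ 0.4126 -0.0052  0.0058]
scene (245, 280) [ 12 140  95] [ 0.6856 -0.046   0.0071]
scene (300, 400) [ 13 155 202] [0.7243 0.1379 0.0023]
scene pale 2129.0 (574, 362, 66, 67)
scene pale 3908.0 (98, 333, 156, 143)
scene pale 9545.0 (62, 163, 215, 248)
scene pale 61303.5 (80, 0, 512, 432)
scene dark 21.0 (387, 342, 23, 23)
scene dark 99.5 (550, 0, 13, 24)
scene dark 191.5 (345, 335, 39, 33)
scene dark 322.0 (236, 270, 147, 139)
scene brass 117.5 (623, 397, 17, 19)
scene brass 155.0 (495, 316, 17, 17)
scene brass 228.0 (402, 382, 17, 20)
scene brass 300.5 (603, 380, 29, 34)
top (152, 214) [ 20 207 166] [0.6103 0.2151 0.0288]
top (136, 324) [ 20 210 164] [0.4529 0.2272 0.0312]
top (181, 199) [60 14 18] [0.6203 0.1626 0.0753]
top (226, 190) [ 0  9 60] [0.6391 0.1051 0.0558]
top (276, 186) [ 16 157 171] [0.64   0.0336 0.0738]
top (323, 180) [ 25  22 149] [ 0.6569 -0.0316  0.0487]
top (312, 337) [ 17 143 195] [ 0.436  -0.017   0.0059]
top (250, 213) [ 15 175 156] [0.6176 0.0763 0.0083]
top (450, 250) [ 13 205 158] [ 0.5648 -0.2226 -0.0008]
top pale 0.0 (620, 41, 1, 3)
top pale 0.0 (619, 33, 1, 2)
top pale 0.0 (618, 24, 1, 1)
top pale 9873.0 (125, 299, 213, 68)
top dark 730.5 (510, 169, 45, 63)
top dark 1476.5 (602, 171, 38, 134)
top dark 9031.5 (144, 163, 203, 78)
top dark 10753.5 (0, 0, 171, 69)
top brass 0.0 (268, 207, 2, 1)
top brass 138.5 (145, 206, 17, 15)
top brass 181.0 (128, 317, 18, 15)
top brass 1724.0 (15, 321, 46, 46)
```

```bash
cat > rk.py <<'E'
from h import *
def rect(c,lo,hi,near,excl=None):
    h=cv2.cvtColor(c["color"],cv2.COLOR_BGR2HSV);m=cv2.inRange(h,lo,hi)
    m=cv2.morphologyEx(m,cv2.MORPH_CLOSE,np.ones((9,9)));m=cv2.morphologyEx(m,cv2.MORPH_OPEN,np.ones((5,5)))
    cs=[k for k in cv2.findContours(m,0,2)[0] if cv2.contourArea(k)>1500 and cv2.pointPolygonTest(cv2.convexHull(k),near,False)>=0]
    k=max(cs,key=cv2.contourArea); return cv2.convexHull(k)
E
python3 - <<'E'
from rk import *
S=load("scene0.npz");T=load("top0.npz")
cfg={("old","top"):(T,(0,60,0),(16,255,80),(246,202)),("new","top"):(T,(12,60,150),(30,150,255),(232,333)),
("old","scene"):(S,(0,60,0),(14,255,110),(330,335)),("new","scene"):(S,(16,50,120),(30,125,255),(440,262))}
for (r,n),(c,lo,hi,nr) in cfg.items():
    try: k=rect(c,lo,hi,nr)
    except Exception as e: print(r,n,e); continue
    q=cv2.approxPolyDP(k,6,True)[:,0]
    w=onplane(c,k[:,0],0.012)[:,:2].astype(np.float32)
    b=cv2.minAreaRect(w*1000)
    print(r,n,q.tolist(),"rect mm",np.array(b[0]),np.array(b[1]),b[2])
    im=c["color"].copy();cv2.polylines(im,[k],True,(255,0,255),1)
    cv2.imwrite(f"pics/{r}_{n}.png",im)
E
```

```text
old top [[343, 188], [345, 210], [148, 240], [145, 194], [305, 168]] rect mm [634.6447  83.8173] [ 74.1152 295.6597] 9.471860885620117
new top [[132, 302], [336, 317], [333, 366], [129, 348]] rect mm [442.1335  96.8185] [295.1263  69.8246] 85.03174591064453
old scene [[321, 294], [414, 364], [423, 383], [402, 423], [290, 329]] rect mm [630.3932 139.837 ] [ 71.8912 186.5201] 9.80081844329834
new scene [[357, 200], [391, 183], [524, 324], [487, 348]] rect mm [445.1053  97.3368] [300.7686  75.9612] 84.87183380126953
```

Run:
```python
from h import *
S=load("scene0.npz")["color"];T=load("top0.npz")["color"]
def z(im,x,y,w,h,s,n):cv2.imwrite(n,cv2.resize(im[y:y+h,x:x+w],None,fx=s,fy=s,interpolation=cv2.INTER_CUBIC))
z(T,120,155,235,95,3.4,"pics/zt1.png");z(T,115,290,235,85,3.4,"pics/zt2.png")
z(S,225,235,220,195,3,"pics/zs1.png");z(S,345,175,190,180,3,"pics/zs2.png")
```

```text
(no output)
```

View pics/zt1.png

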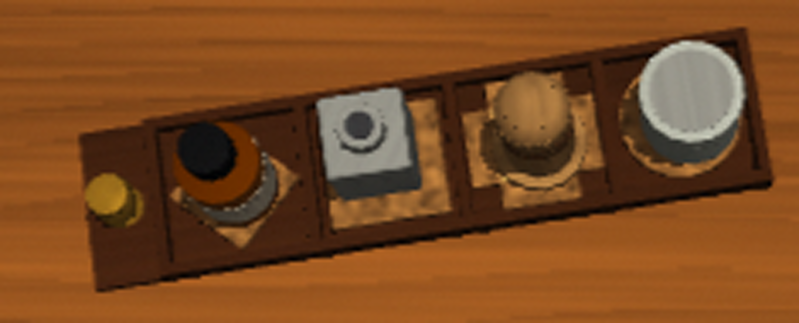

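View pics/zt2.png

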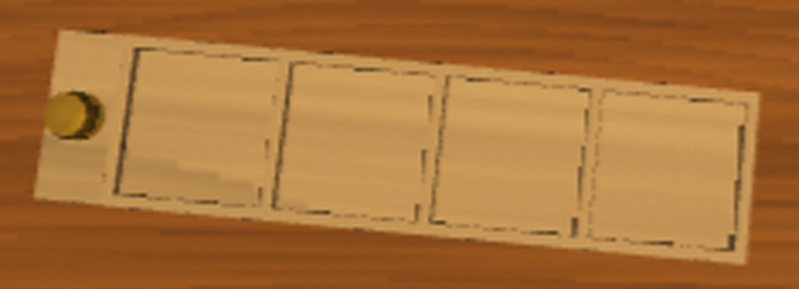

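View pics/zs1.png

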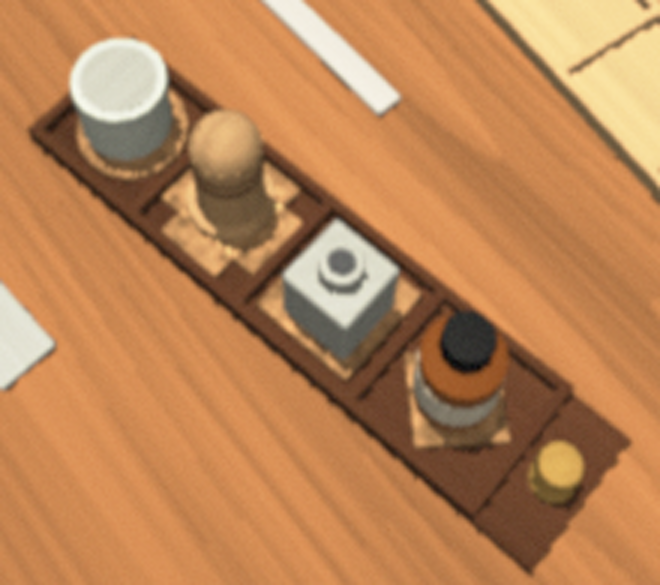

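View pics/zs2.png

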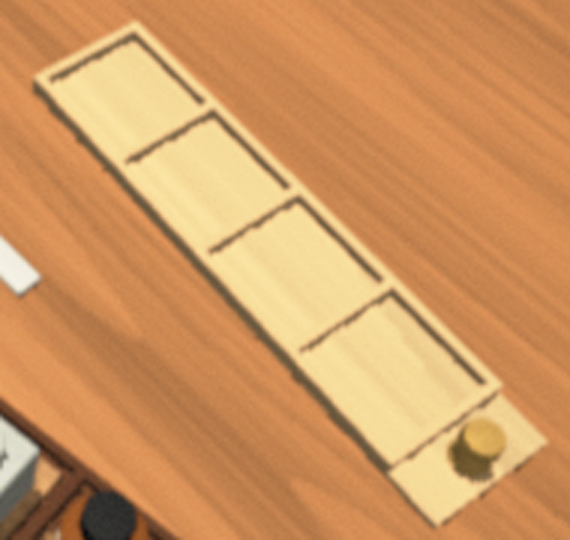

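Run:
```python
from h import *
S=load("scene0.npz");T=load("top0.npz")
P={"n_far_in":((390.3,182.3),(334.4,367.4)),"n_far_out":((356.7,200),(338.5,317.4)),"n_nr_in":((511.7,303.7),(145.3,350)),"n_nr_out":((475,330.7),(150.9,301.2)),
"o_far_out":((235,279),(339.7,163.2)),"o_nr_in":((415.7,362.7),(167.9,236.8)),"o_nr_out":((383.3,405.7),(164.1,190.3)),
"kn":((506.3,321.7),(135,323.8)),"ko":((410.7,390),(151.2,212.6)),"tin":((264.7,263),(323.5,180.9)),"anvil":((338.7,322.7),(226.2,192.4)),"bottle":((381.3,347.3),(180.9,199.1))}
H=dict(k=.03,t=.048,a=.058,b=.074,n=.012,o=.012)
for k,(s,t) in P.items():
    z=H[k[0]]
    print(k,tri(S,s,T,t)[0],"S",onplane(S,s,z)[0][:2],"T",onplane(T,t,z)[0][:2])
print("o_far_in T",onplane(T,(346.8,208.5),.012))
```

```text
n_far_in [ 0.3936 -0.0487  0.0094  0.0003] S [ 0.3954 -0.0471] T [ 0.3939 -0.0487]
n_far_out [ 0.4636 -0.0546  0.011   0.0007] S [ 0.4639 -0.0537] T [ 0.4638 -0.0548]
n_nr_in [0.4172 0.2191 0.0089 0.0003] S [0.4191 0.2195] T [0.4173 0.218 ]
n_nr_out [0.4866 0.2144 0.0086 0.0018] S [0.4891 0.214 ] T [0.4859 0.2142]
o_far_out [ 0.6963 -0.0574  0.0065  0.0012] S [ 0.6968 -0.0537] T [ 0.6949 -0.0575]
o_nr_in [0.5807 0.1954 0.0099 0.0005] S [0.5817 0.1955] T [0.5802 0.195 ]
o_nr_out [0.6506 0.2068 0.0089 0.0035] S [0.6503 0.2085] T [0.6507 0.2045]
kn [0.4532 0.232  0.0224 0.0011] S [0.4574 0.2329] T [0.4532 0.229 ]
ko [0.6142 0.2175 0.0231 0.0015] S [0.6168 0.2175] T [0.6121 0.216 ]
tin [ 0.6565 -0.0318  0.0435  0.0017] S [ 0.6571 -0.0285] T [ 0.6558 -0.0323]
anvil [0.636  0.105  0.0543 0.0002] S [0.637  0.1063] T [0.635  0.1044]
bottle [0.6215 0.1645 0.0696 0.0007] S [0.6228 0.1657] T [0.6205 0.1631]
o_far_in T [[ 0.6245 -0.0677  0.012 ]]
```

```bash
cat > plan.py <<'E'
from h import *
from scipy.spatial.transform import Rotation as R
from bench import sensors
import sys
# usage: plan.py x y z yaw [nrows]
def plan(t,yaw,n=None,rnd=2):
    o=sensors.get_obs();p=np.array(o["eef_pos"]);R0=R.from_euler('xyz',o["eef_rot"],degrees=True)
    R1=R.from_euler('xyz',[-90,0,yaw],degrees=True)
    rv=(R0.inv()*R1).as_rotvec(degrees=True)
    d=np.array(t)-p
    if n is None: n=int(np.ceil(max(np.abs(d).max()/.036,np.linalg.norm(d)/.039,np.abs(rv).max()/5.8,1)))
    print("t",round(o["time_s"],2),"pos",p,"rot",o["eef_rot"],"open",round(o["opening"],4),"F",o["ft_force"]);print("d",d,"rv",rv,"n",n)
    Rc=R0;st=R.from_rotvec(rv/n,degrees=True)
    for i in range(n):
        print("[",", ".join(f"{v:.{rnd}f}" for v in np.r_[Rc.inv().apply(d/n)/.04,rv/n/6]),"]");Rc=Rc*st
if __name__=="__main__":
    a=[float(v) for v in sys.argv[1:]];plan(a[:3],a[3],int(a[4]) if len(a)>4 else None)
E
python3 - <<'E'
from h import *
S=load("scene0.npz");T=load("top0.npz")
print(tri(S,(300.3,284),T,(275.9,186.8)),onplane(S,(300.3,284),.067),onplane(T,(275.9,186.8),.067))
E
python3 plan.py .656 -.03 .16 10
```

```text
[[0.6425 0.0347 0.0615 0.0001]] [[0.644  0.0372 0.067 ]] [[0.6409 0.0342 0.067 ]]
t 0.1 pos [ 0.1649 -0.6281  0.2304] rot [-90.008    0.102  -75.2794] open 0.0853 F [-1.1735 -0.4087 -0.3326]
d [ 0.4911  0.5981 -0.0704] rv [ -0.0695 -85.2794  -0.0883] n 20
[ -0.57, 0.09, 0.78, -0.00, -0.71, -0.00 ]
[ -0.51, 0.09, 0.82, -0.00, -0.71, -0.00 ]
[ -0.44, 0.09, 0.86, -0.00, -0.71, -0.00 ]
[ -0.38, 0.09, 0.89, -0.00, -0.71, -0.00 ]
[ -0.31, 0.09, 0.92, -0.00, -0.71, -0.00 ]
[ -0.24, 0.09, 0.94, -0.00, -0.71, -0.00 ]
[ -0.17, 0.09, 0.95, -0.00, -0.71, -0.00 ]
[ -0.10, 0.09, 0.96, -0.00, -0.71, -0.00 ]
[ -0.03, 0.09, 0.97, -0.00, -0.71, -0.00 ]
[ 0.04, 0.09, 0.97, -0.00, -0.71, -0.00 ]
[ 0.11, 0.09, 0.96, -0.00, -0.71, -0.00 ]
[ 0.18, 0.09, 0.95, -0.00, -0.71, -0.00 ]
[ 0.25, 0.09, 0.93, -0.00, -0.71, -0.00 ]
[ 0.32, 0.09, 0.91, -0.00, -0.71, -0.00 ]
[ 0.39, 0.09, 0.89, -0.00, -0.71, -0.00 ]
[ 0.46, 0.09, 0.85, -0.00, -0.71, -0.00 ]
[ 0.52, 0.09, 0.82, -0.00, -0.71, -0.00 ]
[ 0.58, 0.09, 0.78, -0.00, -0.71, -0.00 ]
[ 0.63, 0.09, 0.73, -0.00, -0.71, -0.00 ]
[ 0.69, 0.09, 0.68, -0.00, -0.71, -0.00 ]
```

>>> {"op": "step_arm", "data": {"rows": [[1, -0.6, 0, 0.8, 0, -0.7, 0], [1, -0.5, 0, 0.8, 0, -0.7, 0], [1, -0.45, 0, 0.85, 0, -0.7, 0], [1, -0.4, 0, 0.9, 0, -0.7, 0], [1, -0.3, 0, 0.9, 0, -0.7, 0], [1, -0.25, 0, 0.95, 0, -0.7, 0], [1, -0.15, 0, 0.95, 0, -0.7, 0], [1, -0.1, 0, 0.95, 0, -0.7, 0], [1, 0, 0, 0.95, 0, -0.7, 0], [1, 0.05, 0, 0.95, 0, -0.7, 0]], "squeeze": 40}}

```text
time_s: 0.93
eef_pos: [0.4067, -0.324, 0.2231]
eef_rot: [-90.3, 0.6, -32.6]
ft_force: [0.8, 0.3, -0.9]
opening: 0.085
```

```bash
python3 plan.py .656 -.03 .16 10 10
```

```text
t 0.93 pos [ 0.4067 -0.324   0.2231] rot [-90.2845   0.6421 -32.5684] open 0.085 F [ 0.7578  0.2904 -0.932 ]
d [ 0.2493  0.294  -0.0631] rv [  0.0328 -42.5662  -0.718 ] n 10
[ 0.13, 0.15, 0.96, 0.00, -0.71, -0.01 ]
[ 0.20, 0.15, 0.94, 0.00, -0.71, -0.01 ]
[ 0.27, 0.15, 0.93, 0.00, -0.71, -0.01 ]
[ 0.34, 0.15, 0.90, 0.00, -0.71, -0.01 ]
[ 0.40, 0.15, 0.88, 0.00, -0.71, -0.01 ]
[ 0.47, 0.15, 0.84, 0.00, -0.71, -0.01 ]
[ 0.53, 0.15, 0.81, 0.00, -0.71, -0.01 ]
[ 0.59, 0.16, 0.76, 0.00, -0.71, -0.01 ]
[ 0.64, 0.16, 0.72, 0.00, -0.71, -0.01 ]
[ 0.69, 0.16, 0.67, 0.00, -0.71, -0.01 ]
```

>>> {"op": "step_arm", "data": {"rows": [[1, 0.15, 0.1, 0.95, 0, -0.7, 0], [1, 0.2, 0.1, 0.95, 0, -0.7, 0], [1, 0.25, 0.1, 0.95, 0, -0.7, 0], [1, 0.35, 0.15, 0.9, 0, -0.7, 0], [1, 0.4, 0.15, 0.9, 0, -0.7, 0], [1, 0.5, 0.15, 0.85, 0, -0.7, 0], [1, 0.55, 0.15, 0.8, 0, -0.7, 0], [1, 0.6, 0.15, 0.75, 0, -0.7, 0], [1, 0.65, 0.15, 0.7, 0, -0.75, 0], [1, 0.7, 0.15, 0.65, 0, -0.75, 0]]}}

```text
time_s: 1.77
eef_pos: [0.6634, -0.0125, 0.1627]
eef_rot: [-89.9, 0.8, 12.1]
ft_force: [1.3, -0.1, 1.0]
opening: 0.085
```

```bash
python3 plan.py .6565 -.03 .03 10 9
```

```text
t 1.77 pos [ 0.6634 -0.0125  0.1627] rot [-89.9037   0.7958  12.0704] open 0.085 F [ 1.264  -0.0623  0.999 ]
d [-0.0069 -0.0175 -0.1327] rv [-0.0819  2.0697 -0.7975] n 9
[ -0.02, 0.37, -0.04, -0.00, 0.04, -0.01 ]
[ -0.02, 0.37, -0.04, -0.00, 0.04, -0.01 ]
[ -0.02, 0.37, -0.04, -0.00, 0.04, -0.01 ]
[ -0.02, 0.37, -0.04, -0.00, 0.04, -0.01 ]
[ -0.03, 0.37, -0.04, -0.00, 0.04, -0.01 ]
[ -0.03, 0.37, -0.04, -0.00, 0.04, -0.01 ]
[ -0.03, 0.37, -0.04, -0.00, 0.04, -0.01 ]
[ -0.03, 0.37, -0.04, -0.00, 0.04, -0.01 ]
[ -0.03, 0.37, -0.04, -0.00, 0.04, -0.01 ]
```

>>> {"op": "step_arm", "data": {"rows": [[1, -0.1, 0, -0.2, 0, 0.2, -0.1], [1, -0.1, 0, -0.2, 0, 0.15, 0], [1, 0, 0.2, 0, 0, 0, 0], [1, 0, 0.4, 0, 0, 0, 0], [1, 0, 0.4, 0, 0, 0, 0], [1, 0, 0.4, 0, 0, 0, 0], [1, 0, 0.4, 0, 0, 0, 0], [1, 0, 0.4, 0, 0, 0, 0], [1, 0, 0.3, 0, 0, 0, 0], [1, 0, 0, 0, 0, 0, 0]]}}

```text
time_s: 2.6
eef_pos: [0.6559, -0.0253, 0.0516]
eef_rot: [-89.5, 0.4, 10.1]
ft_force: [-0.6, 0.1, -0.0]
opening: 0.0854
```

```bash
python3 plan.py .6565 -.03 .02 10 3
python3 - <<'E'
from bench import cams
import cv2
cv2.imwrite("pics/a1.png",cams.read_camera("scene")["color"][150:450,150:550])
E
```

```text
t 2.6 pos [ 0.6559 -0.0253  0.0516] rot [-89.5317   0.4322  10.0989] open 0.0854 F [-0.5894  0.0719 -0.0161]
d [ 0.0006 -0.0047 -0.0316] rv [-0.4679  0.0972 -0.4326] n 3
[ -0.00, 0.26, -0.04, -0.03, 0.01, -0.02 ]
[ -0.00, 0.26, -0.04, -0.03, 0.01, -0.02 ]
[ -0.00, 0.26, -0.04, -0.03, 0.01, -0.02 ]
```

View pics/a1.png

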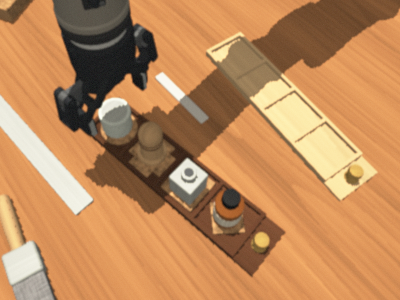

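The cropped scene view shows the open jaws straddling the tin (crop pixel 115,118) with the rack between the fingers, and nothing has been touched. I'll go down and close.

>>> {"op": "step_arm", "data": {"rows": [[1, 0, 0.25, -0.1, -0.1, 0, -0.1], [1, 0, 0.25, 0, 0, 0, 0], [1, 0, 0.25, 0, 0, 0, 0], [1, 0, 0.05, 0, 0, 0, 0], [0.6, 0, 0, 0, 0, 0, 0], [0.45, 0, 0, 0, 0, 0, 0], [0.3, 0, 0, 0, 0, 0, 0], [0.3, 0, 0, 0, 0, 0, 0], [0.3, 0, 0, 0, 0, 0, 0], [0.3, 0, 0, 0, 0, 0, 0]]}}

```text
time_s: 3.48
eef_pos: [0.6615, -0.0305, 0.0246]
eef_rot: [-90.3, -0.8, 9.9]
ft_force: [-0.3, 0.3, -0.7]
opening: 0.0436
```

```bash
python3 plan.py .6565 -.03 .11 10 5
```

```text
t 3.48 pos [ 0.6615 -0.0305  0.0246] rot [-90.2565  -0.7533   9.9098] open 0.0436 F [-0.3209  0.3186 -0.6876]
d [-0.005   0.0005  0.0854] rv [ 0.2571 -0.0919  0.7531] n 5
[ -0.02, -0.43, 0.01, 0.01, -0.00, 0.03 ]
[ -0.02, -0.43, 0.01, 0.01, -0.00, 0.03 ]
[ -0.02, -0.43, 0.01, 0.01, -0.00, 0.03 ]
[ -0.02, -0.43, 0.01, 0.01, -0.00, 0.03 ]
[ -0.02, -0.43, 0.01, 0.01, -0.00, 0.03 ]
```

>>> {"op": "step_arm", "data": {"rows": [[0.2, 0, 0, 0, 0, 0, 0], [0.2, 0, -0.1, 0, 0, 0, 0.1], [0.2, 0, -0.2, 0, 0, 0, 0], [0.2, 0, -0.3, 0, 0, 0, 0], [0.2, 0, -0.4, 0, 0, 0, 0], [0.2, 0, -0.4, 0, 0, 0, 0], [0.2, 0, -0.4, 0, 0, 0, 0], [0.2, 0, -0.3, 0, 0, 0, 0], [0.2, 0, -0.1, 0, 0, 0, 0], [0.2, 0, 0, 0, 0, 0, 0]]}}

```text
time_s: 4.32
eef_pos: [0.6618, -0.0295, 0.1227]
eef_rot: [-90.3, -0.2, 10.0]
ft_force: [0.1, -0.2, -1.8]
opening: 0.0433
```

```bash
python3 plan.py .6565 -.03 .11 10 5
python3 - <<'E'
from bench import cams
import cv2
cv2.imwrite("pics/a2.png",cams.read_camera("scene")["color"][150:450,150:550])
E
```

```text
t 4.32 pos [ 0.6618 -0.0295  0.1227] rot [-90.2637  -0.2279   9.9516] open 0.0433 F [ 0.0719 -0.1748 -1.8324]
d [-0.0053 -0.0005 -0.0127] rv [ 0.2638 -0.0489  0.2278] n 5
[ -0.03, 0.06, 0.00, 0.01, -0.00, 0.01 ]
[ -0.03, 0.06, 0.00, 0.01, -0.00, 0.01 ]
[ -0.03, 0.06, 0.00, 0.01, -0.00, 0.01 ]
[ -0.03, 0.06, 0.00, 0.01, -0.00, 0.01 ]
[ -0.03, 0.06, 0.00, 0.01, -0.00, 0.01 ]
```

View pics/a2.png

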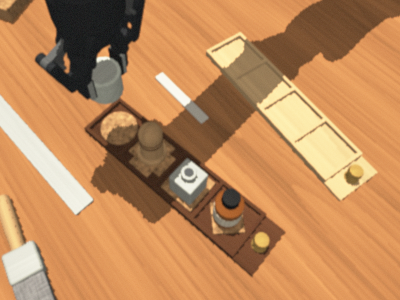

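```bash
python3 plan.py .4497 .1813 .12 -5 10
```

```text
t 4.37 pos [ 0.6618 -0.0295  0.1223] rot [-90.2586  -0.2163   9.957 ] open 0.0435 F [-0.076  -0.8207 -0.1156]
d [-0.2121  0.2108 -0.0023] rv [ 0.2288 14.9565  0.2489] n 10
[ -0.43, 0.00, 0.61, 0.00, 0.25, 0.00 ]
[ -0.45, 0.00, 0.60, 0.00, 0.25, 0.00 ]
[ -0.46, 0.00, 0.59, 0.00, 0.25, 0.00 ]
[ -0.48, 0.00, 0.58, 0.00, 0.25, 0.00 ]
[ -0.49, 0.00, 0.56, 0.00, 0.25, 0.00 ]
[ -0.51, 0.00, 0.55, 0.00, 0.25, 0.00 ]
[ -0.52, 0.00, 0.54, 0.00, 0.25, 0.00 ]
[ -0.53, 0.00, 0.52, 0.00, 0.25, 0.00 ]
[ -0.55, 0.00, 0.51, 0.00, 0.25, 0.00 ]
[ -0.56, 0.01, 0.49, 0.00, 0.25, 0.00 ]
```

>>> {"op": "step_arm", "data": {"rows": [[0.2, -0.3, 0, 0.4, 0, 0.2, 0], [0.2, -0.45, 0, 0.6, 0, 0.25, 0], [0.2, -0.45, 0, 0.6, 0, 0.25, 0], [0.2, -0.5, 0, 0.6, 0, 0.25, 0], [0.2, -0.5, 0, 0.6, 0, 0.25, 0], [0.2, -0.5, 0, 0.6, 0, 0.25, 0], [0.2, -0.5, 0, 0.5, 0, 0.25, 0], [0.2, -0.5, 0, 0.5, 0, 0.25, 0], [0.2, -0.5, 0, 0.5, 0, 0.25, 0], [0.2, -0.4, 0, 0.3, 0, 0.25, 0]]}}

```text
time_s: 5.2
eef_pos: [0.4563, 0.1682, 0.1117]
eef_rot: [-90.5, 0.3, -6.2]
ft_force: [-0.8, 0.8, -0.1]
opening: 0.0434
```

```bash
python3 plan.py .4497 .1813 .04 -5 10
```

```text
t 5.2 pos [0.4563 0.1682 0.1117] rot [-90.5168   0.304   -6.2133] open 0.0434 F [-0.7827  0.8244 -0.0868]
d [-0.0066  0.0131 -0.0717] rv [ 0.5136 -1.212  -0.3094] n 10
[ -0.02, 0.18, 0.03, 0.01, -0.02, -0.01 ]
[ -0.02, 0.18, 0.03, 0.01, -0.02, -0.01 ]
[ -0.02, 0.18, 0.03, 0.01, -0.02, -0.01 ]
[ -0.02, 0.18, 0.03, 0.01, -0.02, -0.01 ]
[ -0.02, 0.18, 0.03, 0.01, -0.02, -0.01 ]
[ -0.02, 0.18, 0.03, 0.01, -0.02, -0.01 ]
[ -0.02, 0.18, 0.03, 0.01, -0.02, -0.01 ]
[ -0.02, 0.18, 0.03, 0.01, -0.02, -0.01 ]
[ -0.02, 0.18, 0.03, 0.01, -0.02, -0.01 ]
[ -0.02, 0.18, 0.03, 0.01, -0.02, -0.01 ]
```

>>> {"op": "step_arm", "data": {"rows": [[0.2, -0.1, 0, 0.15, 0.1, -0.1, 0], [0.2, -0.05, 0, 0.15, 0, -0.1, 0], [0.2, 0, 0.2, 0, 0, 0, 0], [0.2, 0, 0.3, 0, 0, 0, 0], [0.2, 0, 0.3, 0, 0, 0, 0], [0.2, 0, 0.3, 0, 0, 0, 0], [0.2, 0, 0.3, 0, 0, 0, 0], [0.2, 0, 0.2, 0, 0, 0, 0], [0.2, 0, 0.1, 0, 0, 0, 0], [0.2, 0, 0, 0, 0, 0, 0]]}}

```text
time_s: 6.03
eef_pos: [0.4532, 0.1773, 0.0348]
eef_rot: [-90.0, 0.5, -5.0]
ft_force: [-0.3, 0.2, -0.8]
opening: 0.0433
```

```bash
python3 plan.py .4497 .1813 .022 -5 4;  python3 - <<'E'
from bench import cams
import cv2
cv2.imwrite("pics/a3.png",cams.read_camera("scene")["color"][150:450,240:640])
E
```

```text
t 6.03 pos [0.4532 0.1773 0.0348] rot [-90.0235   0.476   -4.9502] open 0.0433 F [-0.3217  0.1768 -0.811 ]
d [-0.0035  0.004  -0.0128] rv [ 0.0237  0.0499 -0.476 ] n 4
[ -0.02, 0.08, 0.02, 0.00, 0.00, -0.02 ]
[ -0.02, 0.08, 0.02, 0.00, 0.00, -0.02 ]
[ -0.02, 0.08, 0.02, 0.00, 0.00, -0.02 ]
[ -0.02, 0.08, 0.02, 0.00, 0.00, -0.02 ]
```

View pics/a3.png

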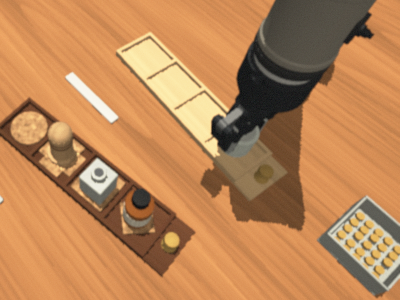

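The view shows the tin hanging over the bay next to the pale knob (crop pixel 240,140). I'll lower it the last centimetre.

>>> {"op": "step_arm", "data": {"rows": [[0.2, -0.1, 0.05, 0.1, 0, 0, -0.1], [0.2, 0, 0.05, 0, 0, 0, 0], [0.2, 0, 0.05, 0, 0, 0, 0], [0.2, 0, 0.05, 0, 0, 0, 0], [0.2, 0, 0.05, 0, 0, 0, 0], [0.2, 0, 0, 0, 0, 0, 0], [0.2, 0, 0, 0, 0, 0, 0], [0.2, 0, 0, 0, 0, 0, 0], [0.2, 0, 0, 0, 0, 0, 0], [0.2, 0, 0, 0, 0, 0, 0]]}}

```text
time_s: 6.92
eef_pos: [0.4519, 0.1831, 0.0267]
eef_rot: [-89.9, -0.5, -5.0]
ft_force: [-0.1, -0.0, -1.2]
opening: 0.0436
```

>>> {"op": "step_arm", "data": {"rows": [[0.2, 0, 0.04, 0, 0, 0, 0], [0.2, 0, 0.04, 0, 0, 0, 0], [0.2, 0, 0.03, 0, 0, 0, 0], [0.2, 0, 0, 0, 0, 0, 0], [0.2, 0, 0, 0, 0, 0, 0], [0.2, 0, 0, 0, 0, 0, 0], [0.2, 0, 0, 0, 0, 0, 0], [0.2, 0, 0, 0, 0, 0, 0], [0.2, 0, 0, 0, 0, 0, 0], [0.2, 0, 0, 0, 0, 0, 0]]}}

```text
time_s: 7.75
eef_pos: [0.4521, 0.183, 0.0219]
eef_rot: [-89.9, -0.5, -5.0]
ft_force: [-0.1, -1.0, -0.9]
opening: 0.0435
```

Only a millimetre or less is left, so I'll release slowly.

>>> {"op": "step_arm", "data": {"rows": [[0.2, 0, 0.02, 0, 0, 0, 0], [0.2, 0, 0, 0, 0, 0, 0], [0.55, 0, 0, 0, 0, 0, 0], [0.6, 0, 0, 0, 0, 0, 0], [0.7, 0, 0, 0, 0, 0, 0], [0.8, 0, 0, 0, 0, 0, 0], [1, 0, 0, 0, 0, 0, 0], [1, 0, 0, 0, 0, 0, 0], [1, 0, 0, 0, 0, 0, 0], [1, 0, 0, 0, 0, 0, 0]]}}

```text
time_s: 8.58
eef_pos: [0.4529, 0.1834, 0.0217]
eef_rot: [-89.8, -0.6, -5.0]
ft_force: [0.6, 0.6, -0.2]
opening: 0.0852
```

>>> {"op": "step_arm", "data": {"rows": [[1, 0, -0.2, 0, 0, 0, 0], [1, 0, -0.3, 0, 0, 0, 0], [1, 0, -0.4, 0, 0, 0, 0], [1, 0, -0.5, 0, 0, 0, 0], [1, 0, -0.5, 0, 0, 0, 0], [1, 0, -0.5, 0, 0, 0, 0], [1, 0, -0.4, 0, 0, 0, 0], [1, 0, -0.2, 0, 0, 0, 0], [1, 0, 0, 0, 0, 0, 0], [1, 0, 0, 0, 0, 0, 0]]}}

```text
time_s: 9.42
eef_pos: [0.4502, 0.1835, 0.1503]
eef_rot: [-89.9, -0.6, -4.9]
ft_force: [0.3, -0.9, 0.4]
opening: 0.0852
```

```bash
python3 plan.py .643 .0357 .13 10 10;  python3 - <<'E'
from bench import cams
import cv2
cv2.imwrite("pics/a4.png",cams.read_camera("scene")["color"][150:450,240:640])
E
```

```text
t 9.42 pos [0.4502 0.1835 0.1503] rot [-89.8648  -0.579   -4.861 ] open 0.0852 F [ 0.3011 -0.8836  0.3529]
d [ 0.1928 -0.1478 -0.0203] rv [ -0.0594 -14.8602   0.5933] n 10
[ 0.51, 0.06, -0.33, -0.00, -0.25, 0.01 ]
[ 0.50, 0.05, -0.34, -0.00, -0.25, 0.01 ]
[ 0.49, 0.05, -0.35, -0.00, -0.25, 0.01 ]
[ 0.48, 0.05, -0.37, -0.00, -0.25, 0.01 ]
[ 0.47, 0.05, -0.38, -0.00, -0.25, 0.01 ]
[ 0.46, 0.05, -0.39, -0.00, -0.25, 0.01 ]
[ 0.45, 0.05, -0.40, -0.00, -0.25, 0.01 ]
[ 0.44, 0.05, -0.41, -0.00, -0.25, 0.01 ]
[ 0.43, 0.05, -0.43, -0.00, -0.25, 0.01 ]
[ 0.42, 0.05, -0.44, -0.00, -0.25, 0.01 ]
```

View pics/a4.png

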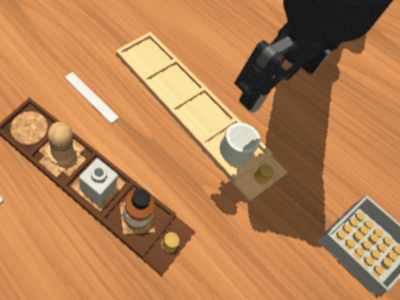

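The tin stands upright in the bay next to the knob (crop pixel 240,145). I'll check its position in numbers and move on to the burnisher.

>>> {"op": "step_arm", "data": {"rows": [[1, 0.5, 0, -0.3, 0, -0.25, 0], [1, 0.5, 0, -0.35, 0, -0.25, 0], [1, 0.5, 0, -0.35, 0, -0.25, 0], [1, 0.5, 0, -0.4, 0, -0.25, 0], [1, 0.5, 0, -0.4, 0, -0.25, 0], [1, 0.45, 0, -0.4, 0, -0.25, 0], [1, 0.45, 0, -0.4, 0, -0.25, 0], [1, 0.45, 0, -0.4, 0, -0.25, 0], [1, 0.4, 0, -0.4, 0, -0.25, 0], [1, 0.35, 0, -0.4, 0, -0.25, 0]]}}

```text
time_s: 10.3
eef_pos: [0.6366, 0.036, 0.1349]
eef_rot: [-89.9, 1.0, 11.7]
ft_force: [0.7, -0.2, 0.2]
opening: 0.0856
```

```bash
python3 plan.py .643 .0357 .05 10 10;  python3 - <<'E'
from h import *
from bench import cams
c=cams.read_camera("scene");t=cams.read_camera("top")
np.savez("s1.npz",**c);np.savez("t1.npz",**t)
cv2.imwrite("pics/a5.png",np.hstack([cv2.resize(c["color"][240:360,420:540],None,fx=3,fy=3),cv2.resize(t["color"][280:400,100:220],None,fx=3,fy=3)]))
E
```

```text
t 10.3 pos [0.6366 0.036  0.1349] rot [-89.8858   0.9571  11.6818] open 0.0856 F [ 0.6556 -0.2329  0.203 ]
d [ 0.0064 -0.0003 -0.0849] rv [-0.1002  1.6808 -0.9587] n 10
[ 0.02, 0.21, -0.00, -0.00, 0.03, -0.02 ]
[ 0.02, 0.21, -0.00, -0.00, 0.03, -0.02 ]
[ 0.02, 0.21, -0.00, -0.00, 0.03, -0.02 ]
[ 0.02, 0.21, -0.00, -0.00, 0.03, -0.02 ]
[ 0.02, 0.21, -0.00, -0.00, 0.03, -0.02 ]
[ 0.02, 0.21, -0.00, -0.00, 0.03, -0.02 ]
[ 0.02, 0.21, -0.00, -0.00, 0.03, -0.02 ]
[ 0.02, 0.21, -0.00, -0.00, 0.03, -0.02 ]
[ 0.02, 0.21, -0.00, -0.00, 0.03, -0.02 ]
[ 0.02, 0.21, -0.00, -0.00, 0.03, -0.02 ]
```

View pics/a5.png

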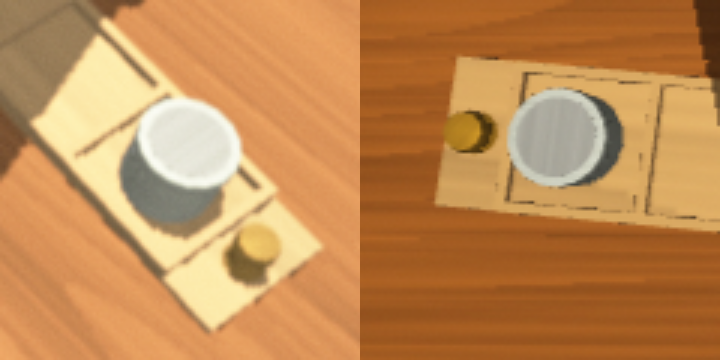

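```bash
cat > chk.py <<'E'
from h import *
# chk: scene px, top px, plane z -> new rack frame
def chk(s,t,z):
    S=load("scene0.npz");T=load("top0.npz")
    c=np.array([.441,.0827]);th=np.radians(-5.05);Rm=np.array([[np.cos(th),-np.sin(th)],[np.sin(th),np.cos(th)]])
    for C,u in((S,s),(T,t)):
        p=onplane(C,u,z)[0][:2];print(p,"in rack",Rm.T@(p-c))
    print(tri(S,s,T,t))
E
python3 -c "
from chk import *
chk((483,288),(166,325.7),.045)"
```

```text
[0.452 0.184] in rack [0.002  0.1019]
[0.4503 0.1819] in rack [0.0005 0.0996]
[[0.4501 0.1832 0.0416 0.0009]]
```

>>> {"op": "step_arm", "data": {"rows": [[1, 0.1, 0, 0, 0, 0.2, -0.1], [1, 0.05, 0.1, 0, 0, 0.1, -0.05], [1, 0, 0.3, 0, 0, 0, 0], [1, 0, 0.3, 0, 0, 0, 0], [1, 0, 0.4, 0, 0, 0, 0], [1, 0, 0.4, 0, 0, 0, 0], [1, 0, 0.3, 0, 0, 0, 0], [1, 0, 0.2, 0, 0, 0, 0], [1, 0, 0.1, 0, 0, 0, 0], [1, 0, 0, 0, 0, 0, 0]]}}

```text
time_s: 11.23
eef_pos: [0.6351, 0.0401, 0.0359]
eef_rot: [-89.8, 0.7, 9.8]
ft_force: [0.1, -0.0, -0.0]
opening: 0.0854
```

```bash
python3 plan.py .643 .0357 .025 10 4
```

```text
t 11.23 pos [0.6351 0.0401 0.0359] rot [-89.7701   0.7036   9.7852] open 0.0854 F [ 0.0947 -0.0041 -0.0078]
d [ 0.0079 -0.0044 -0.0109] rv [-0.2312 -0.2162 -0.7032] n 4
[ 0.04, 0.07, -0.04, -0.01, -0.01, -0.03 ]
[ 0.04, 0.07, -0.04, -0.01, -0.01, -0.03 ]
[ 0.04, 0.07, -0.04, -0.01, -0.01, -0.03 ]
[ 0.04, 0.07, -0.04, -0.01, -0.01, -0.03 ]
```

>>> {"op": "step_arm", "data": {"rows": [[1, 0.08, 0.05, -0.05, 0, 0, -0.1], [1, 0.08, 0.05, -0.05, 0, 0, 0], [1, 0.04, 0.05, -0.02, 0, 0, 0], [1, 0, 0.05, 0, 0, 0, 0], [0.7, 0, 0, 0, 0, 0, 0], [0.5, 0, 0, 0, 0, 0, 0], [0.4, 0, 0, 0, 0, 0, 0], [0.3, 0, 0, 0, 0, 0, 0], [0.2, 0, 0, 0, 0, 0, 0], [0.1, 0, 0, 0, 0, 0, 0]]}}

```text
time_s: 12.07
eef_pos: [0.6478, 0.0365, 0.0307]
eef_rot: [-89.8, -0.3, 9.7]
ft_force: [-1.1, -0.1, -1.3]
opening: 0.0312
```

```bash
python3 plan.py .643 .0357 .12 10 5
```

```text
t 12.07 pos [0.6478 0.0365 0.0307] rot [-89.8187  -0.3498   9.7365] open 0.0312 F [-1.0719 -0.0592 -1.3399]
d [-0.0048 -0.0008  0.0893] rv [-0.1805 -0.2629  0.3502] n 5
[ -0.02, -0.45, 0.00, -0.01, -0.01, 0.01 ]
[ -0.02, -0.45, 0.00, -0.01, -0.01, 0.01 ]
[ -0.02, -0.45, 0.00, -0.01, -0.01, 0.01 ]
[ -0.02, -0.45, 0.00, -0.01, -0.01, 0.01 ]
[ -0.02, -0.45, 0.00, -0.01, -0.01, 0.01 ]
```

>>> {"op": "step_arm", "data": {"rows": [[0.1, 0, 0, 0, 0, 0, 0], [0.1, 0, -0.1, 0, 0, 0, 0], [0.1, 0, -0.2, 0, 0, 0, 0], [0.1, 0, -0.3, 0, 0, 0, 0], [0.1, 0, -0.4, 0, 0, 0, 0], [0.1, 0, -0.4, 0, 0, 0, 0], [0.1, 0, -0.4, 0, 0, 0, 0], [0.1, 0, -0.3, 0, 0, 0, 0], [0.1, 0, -0.1, 0, 0, 0, 0], [0.1, 0, 0, 0, 0, 0, 0]]}}

```text
time_s: 12.9
eef_pos: [0.647, 0.0366, 0.128]
eef_rot: [-89.8, -0.4, 9.8]
ft_force: [-0.4, -0.9, -1.7]
opening: 0.0312
```

```bash
python3 plan.py .4439 .1155 .125 -5 8;python3 - <<'E'
from bench import cams
import cv2
cv2.imwrite("pics/b1.png",cams.read_camera("scene")["color"][150:450,150:550])
E
```

```text
t 12.9 pos [0.647  0.0366 0.128 ] rot [-89.8208  -0.4093   9.791 ] open 0.0312 F [-0.351  -0.8562 -1.7044]
d [-0.2031  0.0789 -0.003 ] rv [-0.2311 14.7916  0.3839] n 8
[ -0.58, 0.01, 0.35, -0.00, 0.31, 0.01 ]
[ -0.59, 0.01, 0.33, -0.00, 0.31, 0.01 ]
[ -0.61, 0.01, 0.31, -0.00, 0.31, 0.01 ]
[ -0.61, 0.01, 0.29, -0.00, 0.31, 0.01 ]
[ -0.62, 0.01, 0.27, -0.00, 0.31, 0.01 ]
[ -0.63, 0.01, 0.25, -0.00, 0.31, 0.01 ]
[ -0.64, 0.01, 0.23, -0.00, 0.31, 0.01 ]
[ -0.65, 0.01, 0.21, -0.00, 0.31, 0.01 ]
```

View pics/b1.png

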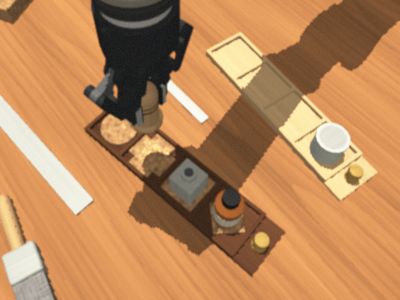

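The burnisher is held upright (crop pixel 148,108), its cross pad is uncovered, and the tin stands at (330,145).

>>> {"op": "step_arm", "data": {"rows": [[0.1, -0.4, 0, 0.2, 0, 0.2, 0], [0.1, -0.6, 0, 0.35, 0, 0.3, 0], [0.1, -0.6, 0, 0.35, 0, 0.3, 0], [0.1, -0.6, 0, 0.3, 0, 0.3, 0], [0.1, -0.6, 0, 0.3, 0, 0.3, 0], [0.1, -0.6, 0, 0.25, 0, 0.3, 0], [0.1, -0.6, 0, 0.25, 0, 0.3, 0], [0.1, -0.6, 0, 0.2, 0, 0.2, 0], [0.1, -0.3, 0, 0.1, 0, 0.1, 0], [0.1, 0, 0, 0, 0, 0, 0]]}}

```text
time_s: 13.78
eef_pos: [0.4322, 0.1175, 0.1182]
eef_rot: [-90.0, 0.4, -4.9]
ft_force: [-0.5, -0.0, -1.2]
opening: 0.0308
```

```bash
python3 plan.py .4439 .1155 .04 -5 8
```

```text
t 13.78 pos [0.4322 0.1175 0.1182] rot [-89.9636   0.3735  -4.9222] open 0.0308 F [-0.457  -0.0298 -1.1853]
d [ 0.0117 -0.002  -0.0782] rv [-0.0361  0.0777 -0.3735] n 8
[ 0.04, 0.24, -0.00, -0.00, 0.00, -0.01 ]
[ 0.04, 0.24, -0.00, -0.00, 0.00, -0.01 ]
[ 0.04, 0.24, -0.00, -0.00, 0.00, -0.01 ]
[ 0.04, 0.24, -0.00, -0.00, 0.00, -0.01 ]
[ 0.04, 0.24, -0.00, -0.00, 0.00, -0.01 ]
[ 0.04, 0.24, -0.00, -0.00, 0.00, -0.01 ]
[ 0.04, 0.24, -0.00, -0.00, 0.00, -0.01 ]
[ 0.04, 0.24, -0.00, -0.00, 0.00, -0.01 ]
```

>>> {"op": "step_arm", "data": {"rows": [[0.1, 0.1, 0, 0, 0, 0, -0.05], [0.1, 0.1, 0, 0, 0, 0, 0], [0.1, 0.1, 0.2, 0, 0, 0, 0], [0.1, 0, 0.3, 0, 0, 0, 0], [0.1, 0, 0.4, 0, 0, 0, 0], [0.1, 0, 0.4, 0, 0, 0, 0], [0.1, 0, 0.3, 0, 0, 0, 0], [0.1, 0, 0.2, 0, 0, 0, 0], [0.1, 0, 0.1, 0, 0, 0, 0], [0.1, 0, 0, 0, 0, 0, 0]]}}

```text
time_s: 14.62
eef_pos: [0.4614, 0.1123, 0.0356]
eef_rot: [-89.7, -0.5, -5.6]
ft_force: [0.3, 0.3, -1.2]
opening: 0.0312
```

```bash
python3 plan.py .4439 .1155 .0277 -5 3
```

```text
t 14.62 pos [0.4614 0.1123 0.0356] rot [-89.6531  -0.4611  -5.5982] open 0.0312 F [ 0.2765  0.2787 -1.1931]
d [-0.0175  0.0032 -0.0079] rv [-0.3445 -0.5968  0.463 ] n 3
[ -0.15, 0.06, 0.01, -0.02, -0.03, 0.03 ]
[ -0.15, 0.07, 0.01, -0.02, -0.03, 0.03 ]
[ -0.15, 0.07, 0.01, -0.02, -0.03, 0.03 ]
```

>>> {"op": "step_arm", "data": {"rows": [[0.1, 0, -0.2, 0, 0, 0, 0], [0.1, -0.1, 0, 0.05, 0, -0.1, 0.05], [0.1, -0.1, 0, 0, 0, 0, 0], [0.1, -0.1, 0, 0, 0, 0, 0], [0.1, 0, 0, 0, 0, 0, 0], [0.1, 0, 0, 0, 0, 0, 0], [0.1, 0, 0, 0, 0, 0, 0], [0.1, 0, 0, 0, 0, 0, 0], [0.1, 0, 0, 0, 0, 0, 0], [0.1, 0, 0, 0, 0, 0, 0]]}}

```text
time_s: 15.45
eef_pos: [0.4514, 0.1161, 0.0473]
eef_rot: [-89.6, -0.5, -5.0]
ft_force: [-0.1, 0.6, -1.0]
opening: 0.0308
```

```bash
python3 plan.py .4439 .1155 .0277 -5 3
```

```text
t 15.45 pos [0.4514 0.1161 0.0473] rot [-89.5759  -0.5142  -4.9568] open 0.0308 F [-0.0974  0.5752 -0.989 ]
d [-0.0075 -0.0006 -0.0196] rv [-0.4243  0.0451  0.514 ] n 3
[ -0.06, 0.16, -0.01, -0.02, 0.00, 0.03 ]
[ -0.06, 0.16, -0.01, -0.02, 0.00, 0.03 ]
[ -0.06, 0.16, -0.01, -0.02, 0.00, 0.03 ]
```

>>> {"op": "step_arm", "data": {"rows": [[0.1, -0.1, 0, 0, -0.05, 0, 0.1], [0.1, -0.08, 0, 0, 0, 0, 0], [0.1, 0, 0, 0, 0, 0, 0], [0.1, 0, 0.1, 0, 0, 0, 0], [0.1, 0, 0.1, 0, 0, 0, 0], [0.1, 0, 0.05, 0, 0, 0, 0], [0.1, 0, 0, 0, 0, 0, 0], [0.1, 0, 0, 0, 0, 0, 0], [0.1, 0, 0, 0, 0, 0, 0], [0.1, 0, 0, 0, 0, 0, 0]]}}

```text
time_s: 16.28
eef_pos: [0.443, 0.1167, 0.0355]
eef_rot: [-89.9, 0.2, -5.0]
ft_force: [-0.1, -0.9, -1.2]
opening: 0.0311
```

```bash
python3 plan.py .4439 .1155 .0277 -5 3
```

```text
t 16.28 pos [0.443  0.1167 0.0355] rot [-89.917    0.2391  -4.9597] open 0.0311 F [-0.1043 -0.8958 -1.1857]
d [ 0.0009 -0.0012 -0.0078] rv [-0.0829  0.0401 -0.2392] n 3
[ 0.01, 0.06, -0.01, -0.00, 0.00, -0.01 ]
[ 0.01, 0.06, -0.01, -0.00, 0.00, -0.01 ]
[ 0.01, 0.06, -0.01, -0.00, 0.00, -0.01 ]
```

>>> {"op": "step_arm", "data": {"rows": [[0.1, 0, 0.05, 0, 0, 0, 0], [0.1, 0, 0.05, 0, 0, 0, 0], [0.1, 0, 0.05, 0, 0, 0, 0], [0.1, 0, 0.03, 0, 0, 0, 0], [0.1, 0, 0, 0, 0, 0, 0], [0.1, 0, 0, 0, 0, 0, 0], [0.1, 0, 0, 0, 0, 0, 0], [0.1, 0, 0, 0, 0, 0, 0], [0.1, 0, 0, 0, 0, 0, 0], [0.1, 0, 0, 0, 0, 0, 0]]}}

```text
time_s: 17.12
eef_pos: [0.4434, 0.1168, 0.0278]
eef_rot: [-89.9, 0.2, -5.0]
ft_force: [0.6, 0.7, -0.6]
opening: 0.0311
```

>>> {"op": "step_arm", "data": {"rows": [[0.1, 0, 0.02, 0, 0, 0, 0], [0.1, 0, 0, 0, 0, 0, 0], [0.4, 0, 0, 0, 0, 0, 0], [0.5, 0, 0, 0, 0, 0, 0], [0.6, 0, 0, 0, 0, 0, 0], [0.8, 0, 0, 0, 0, 0, 0], [1, 0, 0, 0, 0, 0, 0], [1, 0, 0, 0, 0, 0, 0], [1, 0, 0, 0, 0, 0, 0], [1, 0, 0, 0, 0, 0, 0]]}}

```text
time_s: 17.95
eef_pos: [0.4443, 0.1171, 0.0278]
eef_rot: [-89.9, 0.1, -5.0]
ft_force: [0.1, 0.4, -0.3]
opening: 0.0855
```

>>> {"op": "step_arm", "data": {"rows": [[1, 0, -0.2, 0, 0, 0, 0], [1, 0, -0.3, 0, 0, 0, 0], [1, 0, -0.4, 0, 0, 0, 0], [1, 0, -0.5, 0, 0, 0, 0], [1, 0, -0.5, 0, 0, 0, 0], [1, 0, -0.5, 0, 0, 0, 0], [1, 0, -0.3, 0, 0, 0, 0], [1, 0, -0.2, 0, 0, 0, 0], [1, 0, 0, 0, 0, 0, 0], [1, 0, 0, 0, 0, 0, 0]]}}

```text
time_s: 18.78
eef_pos: [0.4433, 0.1173, 0.1524]
eef_rot: [-89.9, 0.2, -4.9]
ft_force: [0.3, -0.3, 0.2]
opening: 0.0859
```

```bash
python3 plan.py .638 .105 .14 10 8;python3 - <<'E'
from bench import cams
import cv2
cv2.imwrite("pics/b2.png",cams.read_camera("scene")["color"][150:450,150:550])
E
```

```text
t 18.78 pos [0.4433 0.1173 0.1524] rot [-89.886    0.1503  -4.8601] open 0.0859 F [ 0.2829 -0.3314  0.2241]
d [ 0.1947 -0.0123 -0.0124] rv [ -0.1328 -14.8602  -0.1347] n 8
[ 0.61, 0.04, 0.01, -0.00, -0.31, -0.00 ]
[ 0.61, 0.04, -0.01, -0.00, -0.31, -0.00 ]
[ 0.61, 0.04, -0.03, -0.00, -0.31, -0.00 ]
[ 0.61, 0.04, -0.05, -0.00, -0.31, -0.00 ]
[ 0.61, 0.04, -0.07, -0.00, -0.31, -0.00 ]
[ 0.60, 0.04, -0.09, -0.00, -0.31, -0.00 ]
[ 0.60, 0.04, -0.10, -0.00, -0.31, -0.00 ]
[ 0.60, 0.04, -0.12, -0.00, -0.31, -0.00 ]
```

View pics/b2.png

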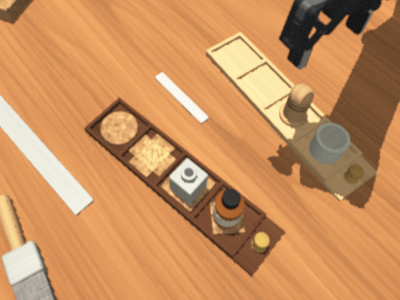

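The burnisher stands upright (crop pixel 298,105) beside the tin (330,143). The anvil is next.

>>> {"op": "step_arm", "data": {"rows": [[1, 0.5, 0, 0, 0, -0.3, 0], [1, 0.6, 0, 0, 0, -0.3, 0], [1, 0.6, 0, -0.05, 0, -0.3, 0], [1, 0.6, 0, -0.05, 0, -0.3, 0], [1, 0.6, 0, -0.05, 0, -0.3, 0], [1, 0.6, 0, -0.1, 0, -0.3, 0], [1, 0.6, 0, -0.1, 0, -0.3, 0], [1, 0.4, 0, -0.1, 0, -0.2, 0], [1, 0.1, 0, 0, 0, -0.1, 0], [1, 0, 0, 0, 0, 0, 0]]}}

```text
time_s: 19.67
eef_pos: [0.6267, 0.1027, 0.1351]
eef_rot: [-89.9, 1.6, 10.4]
ft_force: [-0.0, -0.3, 0.4]
opening: 0.0852
```

```bash
python3 plan.py .638 .105 .045 10 8
```

```text
t 19.67 pos [0.6267 0.1027 0.1351] rot [-89.8974   1.5844  10.4311] open 0.0852 F [-0.0257 -0.3474  0.3619]
d [ 0.0113  0.0023 -0.0901] rv [-0.0966  0.4296 -1.5848] n 8
[ 0.04, 0.28, 0.00, -0.00, 0.01, -0.03 ]
[ 0.04, 0.28, 0.00, -0.00, 0.01, -0.03 ]
[ 0.04, 0.28, 0.00, -0.00, 0.01, -0.03 ]
[ 0.04, 0.28, 0.00, -0.00, 0.01, -0.03 ]
[ 0.04, 0.28, 0.00, -0.00, 0.01, -0.03 ]
[ 0.04, 0.28, 0.00, -0.00, 0.01, -0.03 ]
[ 0.04, 0.28, 0.00, -0.00, 0.01, -0.03 ]
[ 0.04, 0.28, 0.00, -0.00, 0.01, -0.03 ]
```

>>> {"op": "step_arm", "data": {"rows": [[1, 0.1, 0, 0, 0, 0, -0.15], [1, 0.1, 0, 0, 0, 0, -0.1], [1, 0, 0.2, 0, 0, 0, 0], [1, 0, 0.4, 0, 0, 0, 0], [1, 0, 0.4, 0, 0, 0, 0], [1, 0, 0.4, 0, 0, 0, 0], [1, 0, 0.3, 0, 0, 0, 0], [1, 0, 0.1, 0, 0, 0, 0], [1, 0, 0, 0, 0, 0, 0], [1, 0, 0, 0, 0, 0, 0]]}}

```text
time_s: 20.5
eef_pos: [0.6262, 0.1062, 0.0578]
eef_rot: [-90.0, 0.3, 10.7]
ft_force: [0.3, 0.5, -0.3]
opening: 0.0855
```

```bash
python3 plan.py .638 .105 .024 10 4
```

```text
t 20.5 pos [0.6262 0.1062 0.0578] rot [-89.9845   0.2709  10.6802] open 0.0855 F [ 0.3451  0.4582 -0.2591]
d [ 0.0118 -0.0012 -0.0338] rv [-0.0139  0.6802 -0.271 ] n 4
[ 0.07, 0.21, -0.02, -0.00, 0.03, -0.01 ]
[ 0.07, 0.21, -0.02, -0.00, 0.03, -0.01 ]
[ 0.07, 0.21, -0.02, -0.00, 0.03, -0.01 ]
[ 0.07, 0.21, -0.02, -0.00, 0.03, -0.01 ]
```

>>> {"op": "step_arm", "data": {"rows": [[1, 0.1, 0.1, 0, 0, 0.1, 0], [1, 0.1, 0.1, 0, 0, 0, 0], [1, 0.08, 0.1, 0, 0, 0, 0], [1, 0, 0.2, 0, 0, 0, 0], [1, 0, 0.2, 0, 0, 0, 0], [1, 0, 0.1, 0, 0, 0, 0], [1, 0, 0, 0, 0, 0, 0], [1, 0, 0, 0, 0, 0, 0], [1, 0, 0, 0, 0, 0, 0], [1, 0, 0, 0, 0, 0, 0]]}}

```text
time_s: 21.33
eef_pos: [0.6405, 0.1089, 0.0247]
eef_rot: [-90.0, 0.0, 10.0]
ft_force: [-0.4, 0.0, -0.7]
opening: 0.0855
```

```bash
python3 plan.py .638 .105 .024 10 4;python3 - <<'E'
from bench import cams
import cv2
cv2.imwrite("pics/c1.png",cams.read_camera("scene")["color"][150:450,150:550])
E
```

```text
t 21.33 pos [0.6405 0.1089 0.0247] rot [-89.9793   0.0025   9.9808] open 0.0855 F [-0.3733  0.0405 -0.7037]
d [-0.0025 -0.0039 -0.0007] rv [-0.0207 -0.0192 -0.0025] n 4
[ -0.02, 0.00, -0.02, -0.00, -0.00, -0.00 ]
[ -0.02, 0.00, -0.02, -0.00, -0.00, -0.00 ]
[ -0.02, 0.00, -0.02, -0.00, -0.00, -0.00 ]
[ -0.02, 0.00, -0.02, -0.00, -0.00, -0.00 ]
```

View pics/c1.png

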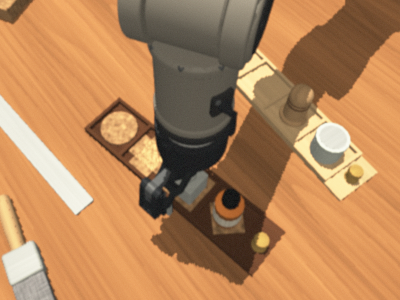

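The jaws straddle the anvil (crop pixel 190,185), and the bottle (228,210) is clear of them. I'll shift a few millimetres and close.

>>> {"op": "step_arm", "data": {"rows": [[1, -0.05, 0, -0.1, 0, 0, 0], [1, 0, 0, 0, 0, 0, 0], [0.8, 0, 0, 0, 0, 0, 0], [0.6, 0, 0, 0, 0, 0, 0], [0.5, 0, 0, 0, 0, 0, 0], [0.4, 0, 0, 0, 0, 0, 0], [0.3, 0, 0, 0, 0, 0, 0], [0.2, 0, 0, 0, 0, 0, 0], [0.1, 0, 0, 0, 0, 0, 0], [0.1, 0, 0, 0, 0, 0, 0]], "squeeze": 60}}

```text
time_s: 22.22
eef_pos: [0.6398, 0.1039, 0.0263]
eef_rot: [-90.0, -0.1, 10.0]
ft_force: [-0.4, -0.3, 0.5]
opening: 0.035
```

```bash
python3 plan.py .638 .105 .024 10 4
```

```text
t 22.22 pos [0.6398 0.1039 0.0263] rot [-90.0196  -0.1099   9.9588] open 0.035 F [-0.4028 -0.341   0.4938]
d [-0.0018  0.0011 -0.0023] rv [ 0.0197 -0.0412  0.1099] n 4
[ -0.01, 0.01, 0.01, 0.00, -0.00, 0.00 ]
[ -0.01, 0.01, 0.01, 0.00, -0.00, 0.00 ]
[ -0.01, 0.01, 0.01, 0.00, -0.00, 0.00 ]
[ -0.01, 0.01, 0.01, 0.00, -0.00, 0.00 ]
```

>>> {"op": "step_arm", "data": {"rows": [[0.1, 0, 0, 0, 0, 0, 0], [0.1, 0, -0.1, 0, 0, 0, 0], [0.1, 0, -0.2, 0, 0, 0, 0], [0.1, 0, -0.3, 0, 0, 0, 0], [0.1, 0, -0.4, 0, 0, 0, 0], [0.1, 0, -0.4, 0, 0, 0, 0], [0.1, 0, -0.4, 0, 0, 0, 0], [0.1, 0, -0.3, 0, 0, 0, 0], [0.1, 0, -0.1, 0, 0, 0, 0], [0.1, 0, 0, 0, 0, 0, 0]]}}

```text
time_s: 23.05
eef_pos: [0.6357, 0.1032, 0.1186]
eef_rot: [-90.0, 0.4, 10.0]
ft_force: [0.8, -0.6, -3.6]
opening: 0.0349
```

```bash
python3 plan.py .4381 .0498 .13 -5 8;python3 - <<'E'
from bench import cams
import cv2
cv2.imwrite("pics/c2.png",cams.read_camera("scene")["color"][150:450,150:550])
E
```

```text
t 23.05 pos [0.6357 0.1032 0.1186] rot [-90.0149   0.3764  10.0286] open 0.0349 F [ 0.7558 -0.6479 -3.6148]
d [-0.1976 -0.0534  0.0114] rv [ 0.0641 15.0286 -0.3722] n 8
[ -0.64, -0.03, -0.06, 0.00, 0.31, -0.01 ]
[ -0.64, -0.03, -0.08, 0.00, 0.31, -0.01 ]
[ -0.63, -0.03, -0.10, 0.00, 0.31, -0.01 ]
[ -0.63, -0.03, -0.12, 0.00, 0.31, -0.01 ]
[ -0.62, -0.03, -0.14, 0.00, 0.31, -0.01 ]
[ -0.62, -0.03, -0.16, 0.00, 0.31, -0.01 ]
[ -0.61, -0.03, -0.18, 0.00, 0.31, -0.01 ]
[ -0.61, -0.04, -0.20, 0.00, 0.31, -0.01 ]
```

View pics/c2.png

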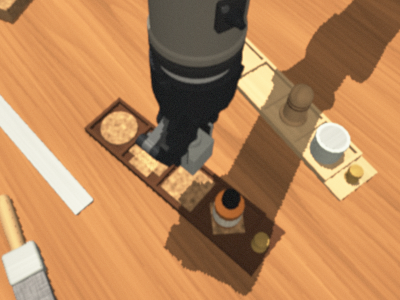

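The anvil is lifted (crop pixel 195,150) and its square pad is uncovered. The wrist reads about 3.5 N, which fits its weight.

>>> {"op": "step_arm", "data": {"rows": [[0.1, -0.4, -0.05, 0, 0, 0.2, 0], [0.1, -0.6, -0.05, -0.1, 0, 0.3, 0], [0.1, -0.6, -0.05, -0.1, 0, 0.3, 0], [0.1, -0.6, -0.05, -0.1, 0, 0.3, 0], [0.1, -0.6, -0.05, -0.15, 0, 0.3, 0], [0.1, -0.6, -0.05, -0.2, 0, 0.3, 0], [0.1, -0.6, 0, -0.2, 0, 0.3, 0], [0.1, -0.4, 0, -0.1, 0, 0.2, 0], [0.1, -0.2, 0, 0, 0, 0.1, 0], [0.1, 0, 0, 0, 0, 0, 0]]}}

```text
time_s: 23.93
eef_pos: [0.4393, 0.0507, 0.123]
eef_rot: [-90.2, 1.3, -4.4]
ft_force: [-0.1, 0.1, -3.8]
opening: 0.0351
```

```bash
python3 plan.py .4381 .0498 .05 -5 8
```

```text
t 23.93 pos [0.4393 0.0507 0.123 ] rot [-90.1917   1.2603  -4.4413] open 0.0351 F [-0.0783  0.1184 -3.7752]
d [-0.0012 -0.0009 -0.073 ] rv [ 0.1978  0.5608 -1.2594] n 8
[ 0.00, 0.23, -0.00, 0.00, 0.01, -0.03 ]
[ 0.00, 0.23, -0.00, 0.00, 0.01, -0.03 ]
[ 0.00, 0.23, -0.00, 0.00, 0.01, -0.03 ]
[ -0.00, 0.23, -0.00, 0.00, 0.01, -0.03 ]
[ -0.00, 0.23, -0.00, 0.00, 0.01, -0.03 ]
[ -0.00, 0.23, -0.00, 0.00, 0.01, -0.03 ]
[ -0.00, 0.23, -0.00, 0.00, 0.01, -0.03 ]
[ -0.00, 0.23, -0.00, 0.00, 0.01, -0.03 ]
```

>>> {"op": "step_arm", "data": {"rows": [[0.1, 0, 0, 0, 0, 0.1, -0.1], [0.1, 0, 0.1, 0, 0, 0, -0.1], [0.1, 0, 0.2, 0, 0, 0, 0], [0.1, 0, 0.3, 0, 0, 0, 0], [0.1, 0, 0.4, 0, 0, 0, 0], [0.1, 0, 0.4, 0, 0, 0, 0], [0.1, 0, 0.2, 0, 0, 0, 0], [0.1, 0, 0.1, 0, 0, 0, 0], [0.1, 0, 0, 0, 0, 0, 0], [0.1, 0, 0, 0, 0, 0, 0]]}}

```text
time_s: 24.77
eef_pos: [0.4487, 0.0556, 0.0499]
eef_rot: [-89.8, -0.5, -4.8]
ft_force: [-0.2, 0.7, -4.4]
opening: 0.035
```

```bash
python3 plan.py .4381 .0498 .0233 -5 4
```

```text
t 24.77 pos [0.4487 0.0556 0.0499] rot [-89.7507  -0.4977  -4.7891] open 0.035 F [-0.1867  0.6774 -4.3572]
d [-0.0106 -0.0058 -0.0266] rv [-0.2502  0.212   0.4973] n 4
[ -0.06, 0.17, -0.04, -0.01, 0.01, 0.02 ]
[ -0.06, 0.17, -0.04, -0.01, 0.01, 0.02 ]
[ -0.06, 0.17, -0.04, -0.01, 0.01, 0.02 ]
[ -0.06, 0.17, -0.04, -0.01, 0.01, 0.02 ]
```

>>> {"op": "step_arm", "data": {"rows": [[0.1, -0.08, 0, -0.05, 0, 0, 0.05], [0.1, -0.08, 0, -0.05, 0, 0, 0], [0.1, -0.06, 0, -0.04, 0, 0, 0], [0.1, 0, 0.1, 0, 0, 0, 0], [0.1, 0, 0.1, 0, 0, 0, 0], [0.1, 0, 0.1, 0, 0, 0, 0], [0.1, 0, 0.1, 0, 0, 0, 0], [0.1, 0, 0, 0, 0, 0, 0], [0.1, 0, 0, 0, 0, 0, 0], [0.1, 0, 0, 0, 0, 0, 0]]}}

```text
time_s: 25.6
eef_pos: [0.4412, 0.0503, 0.0346]
eef_rot: [-89.7, -0.5, -4.8]
ft_force: [0.2, -0.5, -3.3]
opening: 0.035
```

```bash
python3 plan.py .4381 .0498 .0233 -5 4
```

```text
t 25.6 pos [0.4412 0.0503 0.0346] rot [-89.7274  -0.5084  -4.8328] open 0.035 F [ 0.2191 -0.4618 -3.288 ]
d [-0.0031 -0.0005 -0.0113] rv [-0.2733  0.1684  0.508 ] n 4
[ -0.02, 0.07, -0.01, -0.01, 0.01, 0.02 ]
[ -0.02, 0.07, -0.01, -0.01, 0.01, 0.02 ]
[ -0.02, 0.07, -0.01, -0.01, 0.01, 0.02 ]
[ -0.02, 0.07, -0.00, -0.01, 0.01, 0.02 ]
```

>>> {"op": "step_arm", "data": {"rows": [[0.1, -0.05, 0.06, 0, 0, 0, 0.05], [0.1, 0, 0.06, 0, 0, 0, 0], [0.1, 0, 0.06, 0, 0, 0, 0], [0.1, 0, 0.06, 0, 0, 0, 0], [0.1, 0, 0.03, 0, 0, 0, 0], [0.1, 0, 0, 0, 0, 0, 0], [0.1, 0, 0, 0, 0, 0, 0], [0.1, 0, 0, 0, 0, 0, 0], [0.1, 0, 0, 0, 0, 0, 0], [0.1, 0, 0, 0, 0, 0, 0]]}}

```text
time_s: 26.43
eef_pos: [0.4398, 0.0508, 0.0234]
eef_rot: [-89.7, -0.2, -4.8]
ft_force: [-0.3, 1.0, -1.8]
opening: 0.0347
```

>>> {"op": "step_arm", "data": {"rows": [[0.1, 0, 0.03, 0, 0, 0, 0], [0.1, 0, 0, 0, 0, 0, 0], [0.45, 0, 0, 0, 0, 0, 0], [0.5, 0, 0, 0, 0, 0, 0], [0.6, 0, 0, 0, 0, 0, 0], [0.8, 0, 0, 0, 0, 0, 0], [1, 0, 0, 0, 0, 0, 0], [1, 0, 0, 0, 0, 0, 0], [1, 0, 0, 0, 0, 0, 0], [1, 0, 0, 0, 0, 0, 0]]}}

```text
time_s: 27.27
eef_pos: [0.4432, 0.0517, 0.0248]
eef_rot: [-89.7, -0.6, -4.8]
ft_force: [0.6, -0.1, -0.2]
opening: 0.0851
```

>>> {"op": "step_arm", "data": {"rows": [[1, 0, -0.2, 0, 0, 0, 0], [1, 0, -0.3, 0, 0, 0, 0], [1, 0, -0.4, 0, 0, 0, 0], [1, 0, -0.5, 0, 0, 0, 0], [1, 0, -0.5, 0, 0, 0, 0], [1, 0, -0.5, 0, 0, 0, 0], [1, 0, -0.3, 0, 0, 0, 0], [1, 0, -0.2, 0, 0, 0, 0], [1, 0, 0, 0, 0, 0, 0], [1, 0, 0, 0, 0, 0, 0]]}}

```text
time_s: 28.1
eef_pos: [0.4405, 0.0518, 0.1492]
eef_rot: [-89.7, -0.5, -4.7]
ft_force: [0.7, 0.5, -0.3]
opening: 0.0855
```

```bash
python3 plan.py .623 .1640 .14 10 8;python3 - <<'E'
from bench import cams
import cv2
cv2.imwrite("pics/c3.png",cams.read_camera("scene")["color"][150:450,150:550])
E
```

```text
t 28.1 pos [0.4405 0.0518 0.1492] rot [-89.6693  -0.4997  -4.7197] open 0.0855 F [ 0.7251  0.5316 -0.2793]
d [ 0.1825  0.1122 -0.0092] rv [ -0.2646 -14.7182   0.5395] n 8
[ 0.54, 0.04, 0.40, -0.01, -0.31, 0.01 ]
[ 0.55, 0.03, 0.38, -0.01, -0.31, 0.01 ]
[ 0.56, 0.03, 0.36, -0.01, -0.31, 0.01 ]
[ 0.57, 0.03, 0.34, -0.01, -0.31, 0.01 ]
[ 0.59, 0.03, 0.32, -0.01, -0.31, 0.01 ]
[ 0.60, 0.03, 0.31, -0.01, -0.31, 0.01 ]
[ 0.61, 0.03, 0.29, -0.01, -0.31, 0.01 ]
[ 0.61, 0.03, 0.27, -0.01, -0.31, 0.01 ]
```

View pics/c3.png

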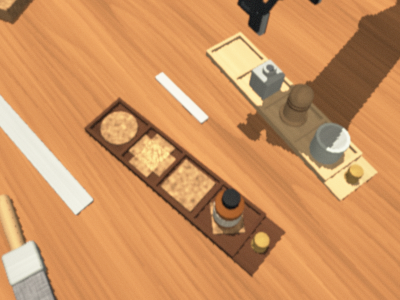

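The anvil stands upright (crop pixel 266,80) beside the burnisher (297,103) and the tin. The far bay is free for the bottle.

>>> {"op": "step_arm", "data": {"rows": [[1, 0.5, 0, 0.3, 0, -0.2, 0], [1, 0.55, 0, 0.4, 0, -0.3, 0], [1, 0.55, 0, 0.4, 0, -0.3, 0], [1, 0.55, 0, 0.35, 0, -0.3, 0], [1, 0.6, 0, 0.35, 0, -0.3, 0], [1, 0.6, 0, 0.3, 0, -0.3, 0], [1, 0.6, 0, 0.3, 0, -0.3, 0], [1, 0.4, 0, 0.2, 0, -0.2, 0], [1, 0.2, 0, 0.1, 0, -0.1, 0], [1, 0, 0, 0, 0, 0, 0]]}}

```text
time_s: 28.98
eef_pos: [0.6184, 0.1653, 0.133]
eef_rot: [-89.9, 1.0, 9.6]
ft_force: [-1.3, -0.3, -0.4]
opening: 0.0851
```

```bash
python3 plan.py .623 .1640 .05 10 8
```

```text
t 28.98 pos [0.6184 0.1653 0.133 ] rot [-89.876    1.0055   9.6   ] open 0.0851 F [-1.3294 -0.3112 -0.3513]
d [ 0.0046 -0.0013 -0.083 ] rv [-0.1275 -0.4011 -1.0051] n 8
[ 0.02, 0.26, -0.01, -0.00, -0.01, -0.02 ]
[ 0.02, 0.26, -0.01, -0.00, -0.01, -0.02 ]
[ 0.02, 0.26, -0.01, -0.00, -0.01, -0.02 ]
[ 0.02, 0.26, -0.01, -0.00, -0.01, -0.02 ]
[ 0.02, 0.26, -0.01, -0.00, -0.01, -0.02 ]
[ 0.02, 0.26, -0.01, -0.00, -0.01, -0.02 ]
[ 0.01, 0.26, -0.01, -0.00, -0.01, -0.02 ]
[ 0.01, 0.26, -0.01, -0.00, -0.01, -0.02 ]
```

>>> {"op": "step_arm", "data": {"rows": [[1, 0.05, 0, 0, 0, -0.05, -0.1], [1, 0.05, 0.1, 0, 0, 0, -0.05], [1, 0, 0.2, 0, 0, 0, 0], [1, 0, 0.4, 0, 0, 0, 0], [1, 0, 0.4, 0, 0, 0, 0], [1, 0, 0.4, 0, 0, 0, 0], [1, 0, 0.2, 0, 0, 0, 0], [1, 0, 0.1, 0, 0, 0, 0], [1, 0, 0, 0, 0, 0, 0], [1, 0, 0, 0, 0, 0, 0]]}}

```text
time_s: 29.82
eef_pos: [0.6145, 0.1578, 0.0543]
eef_rot: [-90.3, 0.5, 9.6]
ft_force: [-0.1, 0.6, 0.6]
opening: 0.0851
```

```bash
python3 plan.py .623 .1640 .025 10 4
```

```text
t 29.82 pos [0.6145 0.1578 0.0543] rot [-90.2996   0.5071   9.6312] open 0.0851 F [-0.0689  0.6189  0.5839]
d [ 0.0085  0.0062 -0.0293] rv [ 0.298  -0.3675 -0.5081] n 4
[ 0.06, 0.18, 0.03, 0.01, -0.02, -0.02 ]
[ 0.06, 0.18, 0.03, 0.01, -0.02, -0.02 ]
[ 0.06, 0.18, 0.03, 0.01, -0.02, -0.02 ]
[ 0.06, 0.18, 0.03, 0.01, -0.02, -0.02 ]
```

>>> {"op": "step_arm", "data": {"rows": [[1, 0.08, 0, 0.06, 0.05, -0.05, -0.05], [1, 0.08, 0, 0.06, 0, 0, 0], [1, 0.04, 0.1, 0.04, 0, 0, 0], [1, 0, 0.2, 0, 0, 0, 0], [1, 0, 0.2, 0, 0, 0, 0], [1, 0, 0.15, 0, 0, 0, 0], [1, 0, 0, 0, 0, 0, 0], [1, 0, 0, 0, 0, 0, 0], [1, 0, 0, 0, 0, 0, 0], [1, 0, 0, 0, 0, 0, 0]]}}

```text
time_s: 30.65
eef_pos: [0.6239, 0.1672, 0.028]
eef_rot: [-89.9, -0.1, 10.0]
ft_force: [0.1, 0.4, 1.0]
opening: 0.0852
```

```bash
python3 plan.py .623 .1640 .025 10 4;python3 - <<'E'
from bench import cams
import cv2
cv2.imwrite("pics/d1.png",cams.read_camera("scene")["color"][150:450,150:550])
E
```

```text
t 30.65 pos [0.6239 0.1672 0.028 ] rot [-89.9326  -0.0871   9.9611] open 0.0852 F [0.1064 0.413  0.9943]
d [-0.0009 -0.0032 -0.003 ] rv [-0.0674 -0.0389  0.0872] n 4
[ -0.01, 0.02, -0.02, -0.00, -0.00, 0.00 ]
[ -0.01, 0.02, -0.02, -0.00, -0.00, 0.00 ]
[ -0.01, 0.02, -0.02, -0.00, -0.00, 0.00 ]
[ -0.01, 0.02, -0.02, -0.00, -0.00, 0.00 ]
```

View pics/d1.png

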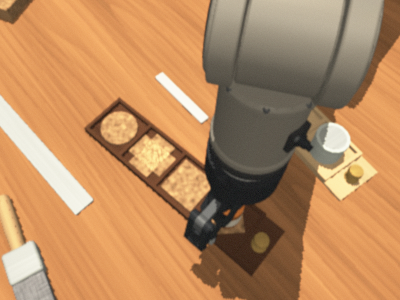

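The jaws straddle the bottle, whose orange body shows at crop pixel 238,212. The knob (262,242) is clear. I'll close.

>>> {"op": "step_arm", "data": {"rows": [[1, 0, 0.07, -0.08, 0, 0, 0], [1, 0, 0, 0, 0, 0, 0], [0.8, 0, 0, 0, 0, 0, 0], [0.6, 0, 0, 0, 0, 0, 0], [0.5, 0, 0, 0, 0, 0, 0], [0.4, 0, 0, 0, 0, 0, 0], [0.3, 0, 0, 0, 0, 0, 0], [0.2, 0, 0, 0, 0, 0, 0], [0.1, 0, 0, 0, 0, 0, 0], [0.1, 0, 0, 0, 0, 0, 0]], "squeeze": 40}}

```text
time_s: 31.53
eef_pos: [0.6254, 0.1635, 0.0263]
eef_rot: [-89.9, -0.2, 9.9]
ft_force: [0.4, -1.1, 0.5]
opening: 0.0347
```

>>> {"op": "step_arm", "data": {"rows": [[0.1, 0, 0, 0, 0, 0, 0], [0.1, 0, -0.1, 0, 0, 0, 0], [0.1, 0, -0.2, 0, 0, 0, 0], [0.1, 0, -0.3, 0, 0, 0, 0], [0.1, 0, -0.4, 0, 0, 0, 0], [0.1, 0, -0.4, 0, 0, 0, 0], [0.1, 0, -0.4, 0, 0, 0, 0], [0.1, 0, -0.3, 0, 0, 0, 0], [0.1, 0, -0.2, 0, 0, 0, 0], [0.1, 0, 0, 0, 0, 0, 0]]}}

```text
time_s: 32.37
eef_pos: [0.6245, 0.1639, 0.1276]
eef_rot: [-89.9, -0.2, 10.0]
ft_force: [0.3, 0.8, -1.4]
opening: 0.0349
```

```bash
python3 plan.py .4323 -.016 .14 -5 9;python3 - <<'E'
from bench import cams
import cv2
cv2.imwrite("pics/d2.png",cams.read_camera("scene")["color"][150:450,150:550])
E
```

```text
t 32.37 pos [0.6245 0.1639 0.1276] rot [-89.928   -0.2264   9.9873] open 0.0349 F [ 0.3223  0.8018 -1.4161]
d [-0.1922 -0.1799  0.0124] rv [-0.1012 14.9874  0.2157] n 9
[ -0.61, -0.04, -0.40, -0.00, 0.28, 0.00 ]
[ -0.60, -0.04, -0.42, -0.00, 0.28, 0.00 ]
[ -0.59, -0.04, -0.43, -0.00, 0.28, 0.00 ]
[ -0.58, -0.04, -0.45, -0.00, 0.28, 0.00 ]
[ -0.56, -0.04, -0.47, -0.00, 0.28, 0.00 ]
[ -0.55, -0.04, -0.48, -0.00, 0.28, 0.00 ]
[ -0.53, -0.04, -0.50, -0.00, 0.28, 0.00 ]
[ -0.52, -0.04, -0.51, -0.00, 0.28, 0.00 ]
[ -0.50, -0.03, -0.53, -0.00, 0.28, 0.00 ]
```

View pics/d2.png

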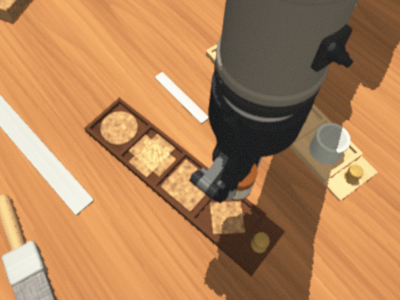

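The bottle is lifted (crop pixel 240,185) and its diamond pad is uncovered. I'll carry it over, rising slightly to clear the other pieces.

>>> {"op": "step_arm", "data": {"rows": [[0.1, -0.4, -0.1, -0.3, 0, 0.2, 0], [0.1, -0.6, -0.1, -0.4, 0, 0.3, 0], [0.1, -0.6, -0.05, -0.4, 0, 0.3, 0], [0.1, -0.6, -0.05, -0.4, 0, 0.3, 0], [0.1, -0.55, -0.05, -0.45, 0, 0.3, 0], [0.1, -0.55, -0.05, -0.5, 0, 0.3, 0], [0.1, -0.5, -0.05, -0.5, 0, 0.3, 0], [0.1, -0.5, 0, -0.5, 0, 0.2, 0], [0.1, -0.3, 0, -0.3, 0, 0.2, 0], [0.1, 0, 0, -0.2, 0, 0.1, 0]]}}

```text
time_s: 33.25
eef_pos: [0.433, -0.0094, 0.1356]
eef_rot: [-89.8, 0.8, -5.5]
ft_force: [-0.7, 0.2, -0.8]
opening: 0.0346
```

```bash
python3 plan.py .4323 -.016 .05 -5 9
```

```text
t 33.25 pos [ 0.433  -0.0094  0.1356] rot [-89.7698   0.7653  -5.5042] open 0.0346 F [-0.7251  0.1769 -0.8227]
d [-0.0007 -0.0066 -0.0856] rv [-0.2335 -0.5057 -0.7643] n 9
[ 0.00, 0.24, -0.02, -0.00, -0.01, -0.01 ]
[ 0.00, 0.24, -0.02, -0.00, -0.01, -0.01 ]
[ 0.00, 0.24, -0.02, -0.00, -0.01, -0.01 ]
[ 0.00, 0.24, -0.02, -0.00, -0.01, -0.01 ]
[ 0.00, 0.24, -0.02, -0.00, -0.01, -0.01 ]
[ 0.00, 0.24, -0.02, -0.00, -0.01, -0.01 ]
[ 0.00, 0.24, -0.02, -0.00, -0.01, -0.01 ]
[ 0.00, 0.24, -0.02, -0.00, -0.01, -0.01 ]
[ 0.00, 0.24, -0.02, -0.00, -0.01, -0.01 ]
```

>>> {"op": "step_arm", "data": {"rows": [[0.1, 0, 0, -0.05, 0, -0.05, -0.1], [0.1, 0, 0, -0.05, 0, 0, 0], [0.1, 0, 0.2, 0, 0, 0, 0], [0.1, 0, 0.4, 0, 0, 0, 0], [0.1, 0, 0.4, 0, 0, 0, 0], [0.1, 0, 0.4, 0, 0, 0, 0], [0.1, 0, 0.3, 0, 0, 0, 0], [0.1, 0, 0.1, 0, 0, 0, 0], [0.1, 0, 0, 0, 0, 0, 0], [0.1, 0, 0, 0, 0, 0, 0]]}}

```text
time_s: 34.08
eef_pos: [0.4408, -0.0066, 0.0577]
eef_rot: [-89.3, -0.2, -4.6]
ft_force: [-0.3, -1.1, -0.1]
opening: 0.0348
```

```bash
python3 plan.py .4323 -.016 .0233 -5 5
```

```text
t 34.08 pos [ 0.4408 -0.0066  0.0577] rot [-89.2837  -0.193   -4.6384] open 0.0348 F [-0.3397 -1.0568 -0.0754]
d [-0.0085 -0.0094 -0.0344] rv [-0.7169  0.3628  0.1907] n 5
[ -0.04, 0.17, -0.05, -0.02, 0.01, 0.01 ]
[ -0.04, 0.17, -0.05, -0.02, 0.01, 0.01 ]
[ -0.04, 0.17, -0.05, -0.02, 0.01, 0.01 ]
[ -0.04, 0.17, -0.05, -0.02, 0.01, 0.01 ]
[ -0.04, 0.17, -0.05, -0.02, 0.01, 0.01 ]
```

>>> {"op": "step_arm", "data": {"rows": [[0.1, -0.08, 0, -0.08, -0.1, 0.05, 0], [0.1, -0.07, 0, -0.08, 0, 0, 0], [0.1, -0.06, 0, -0.07, 0, 0, 0], [0.1, 0, 0.1, 0, 0, 0, 0], [0.1, 0, 0.15, 0, 0, 0, 0], [0.1, 0, 0.15, 0, 0, 0, 0], [0.1, 0, 0.1, 0, 0, 0, 0], [0.1, 0, 0, 0, 0, 0, 0], [0.1, 0, 0, 0, 0, 0, 0], [0.1, 0, 0, 0, 0, 0, 0]]}}

```text
time_s: 34.92
eef_pos: [0.4335, -0.0157, 0.0377]
eef_rot: [-89.9, -0.5, -5.0]
ft_force: [-0.5, 0.1, -1.0]
opening: 0.0351
```

```bash
python3 plan.py .4323 -.016 .0233 -5 5
```

```text
t 34.92 pos [ 0.4335 -0.0157  0.0377] rot [-89.9407  -0.5099  -4.9623] open 0.0351 F [-0.541   0.1164 -0.9702]
d [-0.0012 -0.0003 -0.0144] rv [-0.0595  0.038   0.5098] n 5
[ -0.01, 0.07, -0.00, -0.00, 0.00, 0.02 ]
[ -0.01, 0.07, -0.00, -0.00, 0.00, 0.02 ]
[ -0.01, 0.07, -0.00, -0.00, 0.00, 0.02 ]
[ -0.01, 0.07, -0.00, -0.00, 0.00, 0.02 ]
[ -0.01, 0.07, -0.00, -0.00, 0.00, 0.02 ]
```

>>> {"op": "step_arm", "data": {"rows": [[0.1, 0, 0.07, 0, 0, 0, 0.05], [0.1, 0, 0.07, 0, 0, 0, 0], [0.1, 0, 0.07, 0, 0, 0, 0], [0.1, 0, 0.07, 0, 0, 0, 0], [0.1, 0, 0.05, 0, 0, 0, 0], [0.1, 0, 0, 0, 0, 0, 0], [0.1, 0, 0, 0, 0, 0, 0], [0.1, 0, 0, 0, 0, 0, 0], [0.1, 0, 0, 0, 0, 0, 0], [0.1, 0, 0, 0, 0, 0, 0]]}}

```text
time_s: 35.75
eef_pos: [0.4342, -0.0154, 0.0233]
eef_rot: [-89.9, -0.2, -4.9]
ft_force: [-0.5, 0.0, -1.6]
opening: 0.0349
```

>>> {"op": "step_arm", "data": {"rows": [[0.1, 0, 0.02, 0, 0, 0, 0], [0.1, 0, 0, 0, 0, 0, 0], [0.45, 0, 0, 0, 0, 0, 0], [0.5, 0, 0, 0, 0, 0, 0], [0.6, 0, 0, 0, 0, 0, 0], [0.8, 0, 0, 0, 0, 0, 0], [1, 0, 0, 0, 0, 0, 0], [1, 0, 0, 0, 0, 0, 0], [1, 0, 0, 0, 0, 0, 0], [1, 0, 0, 0, 0, 0, 0]]}}

```text
time_s: 36.58
eef_pos: [0.4354, -0.0154, 0.0238]
eef_rot: [-89.9, -0.4, -5.0]
ft_force: [1.7, -0.1, 0.7]
opening: 0.0854
```

>>> {"op": "step_arm", "data": {"rows": [[1, 0, -0.2, 0, 0, 0, 0], [1, 0, -0.3, 0, 0, 0, 0], [1, 0, -0.5, 0, 0, 0, 0], [1, 0, -0.6, 0, 0, 0, 0], [1, 0, -0.6, 0, 0, 0, 0], [1, 0, -0.6, 0, 0, 0, 0], [1, 0, -0.5, 0, 0, 0, 0], [1, 0, -0.2, 0, 0, 0, 0], [1, 0, 0, 0, 0, 0, 0], [1, 0, 0, 0, 0, 0, 0]]}}

```text
time_s: 37.42
eef_pos: [0.4329, -0.0144, 0.1729]
eef_rot: [-89.9, -0.2, -4.8]
ft_force: [-0.1, -1.1, -0.7]
opening: 0.0853
```

>>> {"op": "step_arm", "data": {"rows": [[1, 0, 0, -0.4, 0, 0.3, 0], [1, 0, 0, -0.8, 0, 0.6, 0], [1, 0, 0, -0.8, 0, 0.6, 0], [1, 0, 0, -0.8, 0, 0.6, 0], [1, 0, 0, -0.8, 0, 0.6, 0], [1, 0, 0, -0.8, 0, 0.5, 0], [1, 0, 0, -0.7, 0, 0.5, 0], [1, 0, 0, -0.4, 0, 0.2, 0], [1, 0, 0, 0, 0, 0, 0], [1, 0, 0, 0, 0, 0, 0]]}}

```text
time_s: 38.25
eef_pos: [0.3605, -0.2355, 0.1595]
eef_rot: [-89.9, 1.1, -29.7]
ft_force: [0.5, -0.2, 0.8]
opening: 0.0851
```

Run:
```python
from h import *
from bench import cams
c=cams.read_camera("scene");t=cams.read_camera("top")
np.savez("s2.npz",**c);np.savez("t2.npz",**t)
cv2.imwrite("pics/e1.png",cv2.resize(c["color"][165:365,340:540],None,fx=3,fy=3,interpolation=cv2.INTER_CUBIC))
cv2.imwrite("pics/e2.png",cv2.resize(t["color"][280:380,110:360],None,fx=3,fy=3,interpolation=cv2.INTER_CUBIC))
```

```text
(no output)
```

View pics/e1.png

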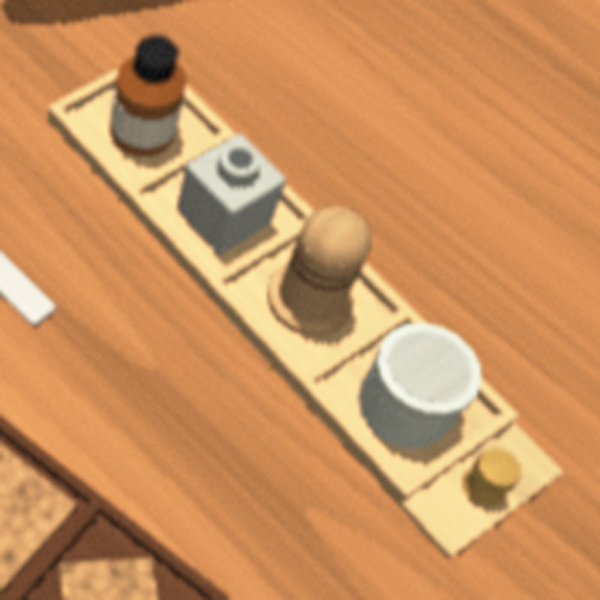

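View pics/e2.png

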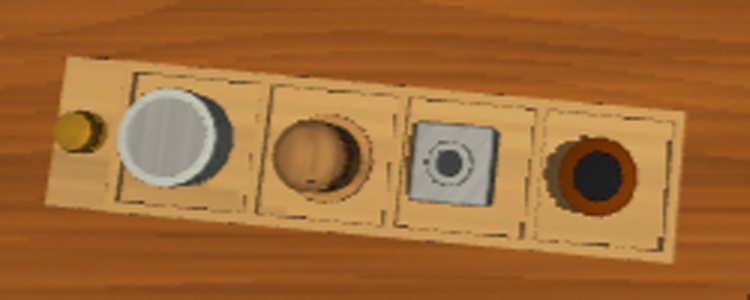

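In both views all four stand upright, one per bay. From the knob they are tin, burnisher, anvil, bottle, at scene-crop pixels (429,368), (336,238), (240,160) and (157,50). Next I'll check the positions in numbers.

```bash
python3 -c "
from chk import *
for n,s,t,z in(('tin',(429,368),(168,137),.045),('burn',(336,238),(312,157),.064),('anvil',(240,160),(450,162),.055),('bottle',(157,50),(598,176),.071)):
    print(n);chk((s[0]/3+340,s[1]/3+165),(t[0]/3+110,t[1]/3+280),z)"
```

```text
tin
[0.4516 0.1837] in rack [0.0017 0.1016]
[0.4503 0.1819] in rack [0.0005 0.0996]
[[0.4502 0.183  0.0423 0.0008]]
burn
[0.4446 0.1168] in rack [0.0006 0.0343]
[0.4412 0.1129] in rack [-0.0025  0.0301]
[[0.4409 0.1145 0.058  0.0013]]
anvil
[0.4404 0.0546] in rack [ 0.0019 -0.0281]
[0.4393 0.0529] in rack [ 0.0009 -0.0299]
[[0.4391 0.0534 0.0528 0.0007]]
bottle
[ 0.434  -0.0127] in rack [ 0.0014 -0.0956]
[ 0.4332 -0.0135] in rack [ 0.0007 -0.0965]
[[ 0.4332 -0.0134  0.0697  0.0001]]
```

All four are within 5 mm of their bay centres, upright and released, and the arm is clear. I'll hand in.

```bash
python3 -c "
from bench import bot,sensors
print(sensors.get_obs()['time_s'],bot.job_done())"
```

```text
the job is handed in; nothing more can be done
38.35 None
```

I moved all four pieces to the pale rack in reverse order and handed the job in at 38.4 s. Counted from the knob, they now stand tin, burnisher, anvil, bottle.

- **Position:** in both camera views each piece stands upright in its own bay. Each is within about 2.5 mm (x) and 5 mm (y) of its bay centre, against the 15 mm allowed. The anvil is the farthest off, at 3–5 mm in y.
- **Release:** the gripper is fully open, and the arm is about 0.2 m away from the pieces.
- **Near miss:** while placing the burnisher, the arm overshot by about 17 mm just above the rack wall. I raised it and corrected before setting it down. The wrist force readings showed no sign that it touched the wall.
- **Disagreement:** the two cameras differed by 2–5 mm in position, and heights triangulated from them came out about 1–6 mm lower than the text's. I did not measure the final foot heights directly. I took them from the gripper height at each pick-up and set-down, using the stated 3 mm pad thickness.

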